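Feed a bronze trial weight into the weigh cell with the push stick and lower its cover

ROBOT

A 6-joint arm with a two-finger parallel gripper is mounted at the origin on the work surface. World frame = base frame: x ahead of the robot, y to its left, z up, the work surface at z = 0. Lengths are in m, angles in rad, forces in N, time in s.
With the tool pointing down it reaches from about 0.35 to 0.95 m from the base axis. Payload 17.4 kg.
Tool frame: the origin (TCP) lies midway between the tips of the shut fingers; the grasp point (between the pads) lies 19 mm behind it (pinch_z is the distance from the TCP to the grasp point, in m); z points along the fingers, y is the line along which they close (so a half turn about z gives the same grasp; the last joint's range is limited). The gripper opens to 93 mm and grips with 3 to 60 N. Pads are 15 mm wide; open, the fingers measure 128 mm over their backs; the gripper's body (75 mm by 188 mm) begins 65 mm behind the grasp point.
Start: joints at [-1.379, 0.116, 1.442, -0, 1.584, -0.038], TCP at [0.154, -0.657, 0.189] pointing down, gripper open.
Joint ranges: [-2.83, 2.83], [-0.83, 2.19], [0.07, 2.5], [-1.14, 4.28], [0.01, 3], [-2.97, 2.97]. Speed limits (rad/s): [1.89, 1.89, 2.22, 3.14, 3.14, 3.14].

INTERFACE

Orientations are given as a rotation vector (axis times angle).
In Python, from rig import get_obs, grab_frame, camera_info, job_done, pinch_z gives the robot as it stands. The module is installed in compiled form; this text tells all that it offers.
- The arm moves only by the shell command python3 -m inch 'ROWS'. ROWS is JSON, a list of rows, each an object of numbers: "dx", "dy", "dz": the shift along the tool's x, y, z in m; "rx", "ry", "rz": the turn, a rotation vector about the tool's x, y, z in rad; "gripper": the closure, from -1 (fully open) to 1 (shut). In form: [{"dx": .., "dy": .., "dz": .., "rx": .., "ry": .., "rz": .., "gripper": ..}, ...]. A call has 1 to 8 rows; each row shifts and turns the commanded pose from where the row before left it, along the tool's axes as they then stand; what a row does not reach is not made up. A row lasts 1/8 s, in which the tool goes at most 62.5 mm and 10.7 degrees, less where a joint would pass 70% of its speed; a pose out of reach is approached as far as the arm can. A call with a gripper value outside its range is refused whole. The fingers move at their own pace and stop on an object; the grip force is fixed at half the most. Time passes only in rows, so rows that do not move let the fingers close. It gives the time, the measured TCP pose, the force, the opening and the grip force at its end, in the units of the state.
- get_obs(): the state, without advancing time (a new reading comes with each control period).
- grab_frame(name): name is "scene" or "top"; returns (picture, depth): 480x640x3 uint8, red, green, blue; 480x640 float32, m along the optical axis (not along the pixel's ray), 0 where there is no reading.
- camera_info(name): a dict with "camera_matrix" (3x3 intrinsics, pixels), "rvec" (rotation vector, rad) and "tvec" (3), from world to camera coordinates, as OpenCV has them. Camera axes: x right, y down, z forward; pixel columns grow to the right and rows downward; lengths in m; the calibration is good to about 2 mm. A picture is of the moment at which its call begins. camera_info takes no time and is no camera call.
- job_done(): hands the job in; it is judged then, once.
The state is a dict: "t": time; "q": joint angles; "joint_vel": joint speeds; "joint_torque": joint torques, N m; "ee_pos": TCP position; "ee_rot": TCP orientation; "force": force on the tool from outside, world axes, zero at the start; "ft_torque": the same for the moment, N m; "grip_width": finger opening in m; "grasp_force": force on a finger pad.
Only numpy, scipy, OpenCV 4.12 (cv2) and the standard library are available. Lean on these libraries where they do the work, as an engineer would, in place of code of your own. Each camera call takes 0.05 s, during which the arm holds its last target. There are 200 camera calls.

TASK

Set the small bronze bar weight on the open loading plate of the weigh cell, take the wooden push stick from its slanted rack and with the stick feed the bar through the narrow guide channel, under the hinge bar, until it is fully home against the end stop of the bay (no fingers on the bar inside the channel). Put the stick back in its rack as it was, and lower the heavy steel cover by pushing it over and down until it is fully shut over the bay, gently, taking three seconds or more so that it does not slam. Leave everything else standing where it is.

Things in the scene. Friction and masses are not known exactly. Their poses are not given: they have to be found in the camera images.
- weight_mid (a point): Centre of the loose bronze bar weight to be fed: plain rectangular bar 36 long (x) x 20 wide (y) x 18 high (z) mm, 0.11 kg, lying flat on the table. Two other bronze weights near it are to be left alone: a round disc 36 across x 14 high and a square plate 40 x 40 x 9.
- cell: Weigh cell, fixed to the table. Origin on the table surface, in the channel's middle plane, below the near face of the hinge bar. x: feed direction, y: across, z: up. The other points of the cell are given in this frame, mm. Its steel floor is 12 high all along. In x order: loading plate, flared mouth, channel, hinge bar, bay, end stop, low housing (to x 100, z 50).
- plate_mid (a point): Middle of the open loading plate's top, cell frame x -117, y 0, z 12. The plate spans x -152 to -82, is 96 wide and has no walls.
- channel_mouth (a point): On the floor where the straight channel begins, cell frame x -60, y 0, z 12. Flared walls lead in from x -86 (about 50 wide). Straight channel x -60 to 0: 26 wide, open above, walls 8 thick with tops at z 34.
- bay (a point): Centre of the bar when fully home in the bay: cell frame x 34, y 0, z 21; its rear face is then at x 16. Bay x 0 to 52 (end stop face), 26 wide, walls 20 thick with tops at z 58. The hinge bar spans the way in at x 0 to 8, underside z 52, top z 58, so what pushes the bar home must slant in below it.
- hinge (a point): On the cover's hinge axis, cell frame x 4, y 0, z 58; the axis runs along the cell's y.
- cover_edge (a point): Middle of the cover's free edge on its outer face (up when shut, towards the channel when open): 74 mm from the hinge along the plate and 10 mm out from the hinge plane.
- cover (a joint): Angle of the steel cover, rad: 0 shut, flat over the bay, outer face level at z 68 mm; 1.57 upright; more leans back over the channel. Plate 74 long from the hinge x 78 wide x 10 thick, 0.45 kg. Stiff hinge (friction 0.25 N m): it stays where it is left and must be pushed all the way, about 4 N at 60 mm from the hinge.
- stick_mid (a point): Centre of the wooden push stick: 200 long (z, towards its upper end) x 16 wide (y) x 12 thick (x) mm, square cut ends, 45 g. It leans in the rack at 35 degrees from vertical, upper end towards the rack's -x; its top 75 mm stand clear of the rack. Its x axis points out of the rack (forward and up).
- rack: Slanted wooden rack, fixed. Origin on the table below the stick's lower end, z up, x: horizontal direction in which the stick slants down. Sloping board under the stick, two cheeks 26 mm apart along its lowest 100 mm, 8 mm higher than its front face, a foot ledge 24 mm above the table; open in front and above: the stick lifts straight up out of it and is lowered straight down.
- rack_seat (a point): Where the stick's centre is when it stands properly in the rack (rack frame x -57, y 0, z 106 mm).

How it is judged:
By the outcome, as a careful person would: the job done as asked, in the order asked, and still so for the second after the job is handed in, with the robot touching nothing.
It also fails if it takes over 72 s, if anything falls off the work surface, if the arm or the gripper's body presses on something with over 40 N, if the wrist force passes 120 N, or if a joint passes its speed limit or range.

## Working session

There is one attempt and no reset: what is moved stays moved. The work goes in short steps, Python scripts to look and compute and a shell command to move; the robot and the scene stay as the last step left them, time stands still between calls to the robot, and variables do not carry over. Pictures are saved under pics/ and viewed, at most 13 in all, crops included, and the job is handed in when it is done.

```bash
mkdir -p pics
cat > h.py <<'E'
import numpy as np, cv2
from rig import *
from scipy.spatial.transform import Rotation as R
def cam(n):
    c=camera_info(n); return np.array(c["camera_matrix"]),R.from_rotvec(np.ravel(c["rvec"])).as_matrix(),np.ravel(c["tvec"])
def cloud(n,d):
    K,Rm,t=cam(n); v,u=np.mgrid[:480,:640]
    P=np.stack([(u-K[0,2])/K[0,0]*d,(v-K[1,2])/K[1,1]*d,d],-1)
    return (P-t)@Rm
def ray(n,u,v,z):
    K,Rm,t=cam(n); d=np.linalg.solve(K,[u,v,1])@Rm; o=-t@Rm
    return o+d*(z-o[2])/d[2]
E
python3 - <<'E'
from h import *
for n in("scene","top"):
    p,d=grab_frame(n); np.savez(f"pics/{n}0.npz",p=p,d=d); cv2.imwrite(f"pics/{n}0.png",p[:,:,::-1])
    K,Rm,t=cam(n); print(n,K[0,0],-t@Rm,Rm[2])
o=get_obs();print(o["t"],o["ee_pos"],o["ee_rot"],pinch_z)
E
```

```text
scene 552.7658410004499 [1.06385552 0.62987953 0.91386888] [-0.4480135  -0.54324132 -0.71005124]
top 611.4904379123193 [0.42740764 0.02520891 1.21339947] [ 0.09195185 -0.00411243 -0.99575496]
0.1 [ 0.15368712 -0.65704026  0.18829737] [-3.11987276e+00 -3.60010292e-01  1.01446297e-04] 0.0188
```

View pics/top0.png

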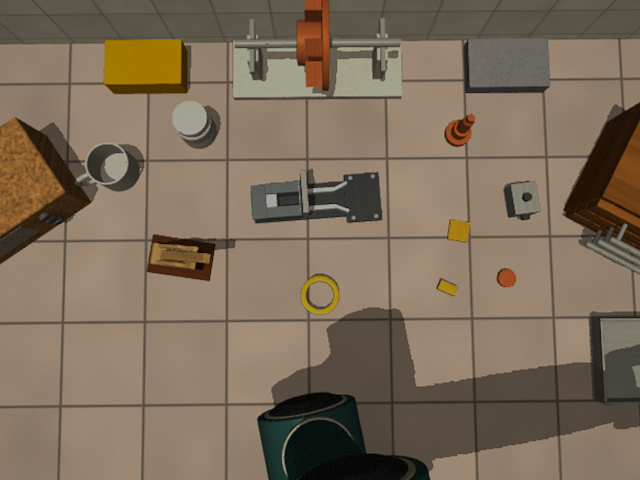

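View pics/scene0.png

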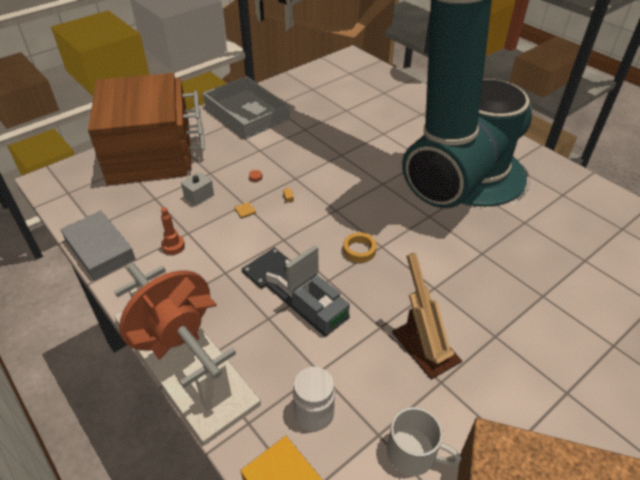

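Top view: up in the image is world +x and left is +y. The cell lies at (250-382, 170-222) with its loading plate on the right, the rack is at (180, 257), and the bar is at (447, 287).

Run:
```python
from h import *
p=np.load("pics/top0.npz")["p"][:,:,::-1]; s=np.load("pics/scene0.npz")["p"][:,:,::-1]
z=lambda a,x0,y0,x1,y1,w,h:cv2.resize(a[y0:y1,x0:x1],(w,h),interpolation=cv2.INTER_CUBIC)
c=np.zeros((600,800,3),np.uint8)
c[:300,:800]=z(p,240,165,400,225,800,300)   # 5x
c[300:600,:440]=z(p,140,225,250,300,440,300)  # 4x
c[300:600,450:800]=z(p,430,265,480,308,350,300) #7x
cv2.imwrite("pics/c1.png",c)
# depth based
d=np.load("pics/top0.npz")["d"]; P=cloud("top",d)
for u,v in [(371,197),(275,200),(262,200),(447,287),(305,175),(305,205),(165,255),(180,250),(200,260),(430,300)]: print(u,v,P[v,u].round(4))
```

```text
371 197 [ 0.621  -0.0841  0.0117]
275 200 [0.6107 0.104  0.0496]
262 200 [0.6104 0.1287 0.053 ]
447 287 [ 0.4412 -0.2282  0.0206]
305 175 [0.6431 0.0446 0.1288]
305 205 [0.5883 0.045  0.1313]
165 255 [0.5064 0.3129 0.0535]
180 250 [0.514  0.2796 0.0753]
200 260 [0.4884 0.2211 0.186 ]
430 300 [ 0.4162 -0.1983 -0.0005]
```

View pics/c1.png

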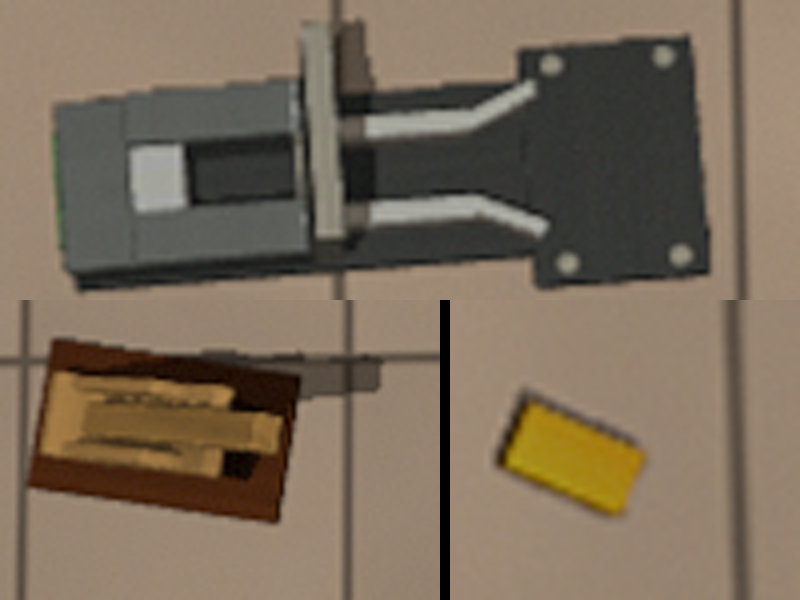

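Enlarged crop: the plate corners are at about (519,50), (690,36), (710,270), (538,287) at 5x. The bar corners are at (530,400), (645,458), (620,515), (505,468) at 7x. The stick's upper end is at (280,433) at 4x, its long axis pointing right (-y world).

```bash
cat > m.py <<'E'
from h import *
def pts(L,s,u0,v0,x0,y0,z): return np.array([ray("top",(x-x0+.5)/s-.5+u0,(y-y0+.5)/s-.5+v0,z) for x,y in L])
def crossing(c): # mid
    return c.mean(0)
pl=pts([(519,50),(690,36),(710,270),(538,287)],5,240,165,0,0,.012)
print("plate mid",pl.mean(0).round(4)); f=(pl[0]+pl[3]-pl[1]-pl[2]); w=pl[0]+pl[1]-pl[2]-pl[3]
print("size",np.linalg.norm(f)/2,np.linalg.norm(w)/2,"feed ang",np.degrees(np.arctan2(f[1],f[0])),"from width",np.degrees(np.arctan2(w[1],w[0]))+90)
# housing end (z 50) left end corners + stop block
hs=pts([(55,103),(75,270)],5,240,165,0,0,.05); print("housing end mid",hs.mean(0).round(4))
e=hs.mean(0)-pl.mean(0);print("len (217)",np.linalg.norm(e[:2]),"ang",np.degrees(np.arctan2(e[1],e[0])))
b=pts([(530,400),(645,458),(620,515),(505,468)],7,430,265,450,300,.018)
print("bar",b.mean(0).round(4)); f=(b[1]+b[2]-b[0]-b[3]);w=b[0]+b[1]-b[2]-b[3]
print(np.linalg.norm(f)/2,np.linalg.norm(w)/2,np.degrees(np.arctan2(f[1],f[0])),np.degrees(np.arctan2(w[1],w[0])))
rb=pts([(53,338),(300,376),(278,522),(30,487)],4,140,225,0,300,.01)
f=rb[0]+rb[3]-rb[1]-rb[2];w=rb[0]+rb[1]-rb[2]-rb[3]; print("rack base",rb.mean(0).round(4),np.linalg.norm(f)/2,np.linalg.norm(w)/2,np.degrees(np.arctan2(f[1],f[0])),np.degrees(np.arctan2(w[1],w[0])))
for n in("top","scene"):
    P=cloud(n,np.load(f"pics/{n}0.npz")["d"])
    c=P[(P[...,2]>.135)&(P[...,2]<.3)&(np.abs(P[...,0]-.5)<.06)&(np.abs(P[...,1]-.25)<.1)]
    m=c.mean(0);u,s,vt=np.linalg.svd(c-m,full_matrices=False);print(n,len(c),m.round(4),vt.round(3).tolist(),(s/len(c)**.5).round(4),c.min(0).round(4),c.max(0).round(4))
    c=P[(P[...,2]>.08)&(P[...,2]<.2)&(np.abs(P[...,0]-.615)<.07)&(np.abs(P[...,1]-.04)<.04)]
    print(" cover",len(c),c.mean(0).round(4),c.min(0).round(4),c.max(0).round(4))
E
python3 m.py
```

```text
plate mid [ 0.6217 -0.0671  0.012 ]
size 0.06846981836397006 0.09481467235662962 feed ang 94.69933888434764 from width 93.77031495728568
housing end mid [0.6074 0.147  0.05  ]
len (217) 0.21460225151939433 ang 93.83142543982383
bar [ 0.4403 -0.2295  0.018 ]
0.03496544677486087 0.018835476732952987 -115.1915843966318 -23.358628226039496
rack base [0.5046 0.2923 0.01  ] 0.12345844733223722 0.07335799337172638 81.08504271726375 -8.028842550399121
top 216 [0.4948 0.2281 0.1703] [[-0.095, -0.629, 0.771], [-0.995, 0.09, -0.049], [0.038, 0.772, 0.634]] [0.0226 0.0047 0.0028] [0.4849 0.2053 0.1351] [0.5057 0.2556 0.1957]
 cover 283 [0.612  0.0472 0.1283] [0.5753 0.0396 0.0825] [0.6538 0.0548 0.1357]
scene 381 [0.4994 0.2322 0.164 ] [[0.097, 0.59, -0.802], [0.862, -0.453, -0.229], [0.498, 0.669, 0.552]] [0.0199 0.0054 0.0029] [0.4865 0.2064 0.135 ] [0.5089 0.2576 0.1927]
 cover 733 [0.6191 0.0518 0.1109] [0.5763 0.0396 0.0801] [0.6565 0.0587 0.135 ]
```

```bash
cat >> h.py <<'E'
def to(p,yaw=None,tilt=0):
    "tool-frame shift to reach p from here, and turn to (tool x at yaw deg, pointing down, then tilted about tool y by tilt deg)"
    o=get_obs(); T=R.from_rotvec(o["ee_rot"]); e=np.array(o["ee_pos"])
    s=f't {o["t"]:.2f} ee {e.round(4)} shift {T.inv().apply(np.array(p)-e).round(4)}'
    if yaw is not None:
        G=R.from_euler("z",yaw,degrees=True)*R.from_euler("x",180,degrees=True)*R.from_euler("y",tilt,degrees=True)
        s+=f' turn {(T.inv()*G).as_rotvec().round(4)} shift after turn {G.inv().apply(np.array(p)-e).round(4)}'
    print(s,"F",np.round(o["force"],1),"w",round(o["grip_width"],4),"g",round(o["grasp_force"],1))
E
python3 - <<'E'
from h import *
to([.4403,-.2295,.06],65.2)
a=ray("top",140+280/4-.375,225+133/4-.375,.19);b=ray("top",140+82/4-.375,225+121/4-.375,.03)
print(a,b)
E
```

```text
t 0.10 ee [ 0.1537 -0.657   0.1883] shift [ 0.3764 -0.3509  0.1287] turn [-9.000e-04 -5.000e-04 -9.082e-01] shift after turn [0.5083 0.0808 0.1283] F [-0.3  0.2 -0.6] w 0.0928 g 0.0
[0.49161707 0.20427152 0.19      ] [0.50836366 0.32813855 0.03      ]
```

```bash
python3 -m inch '[{"dx":0.035,"dy":-0.035,"dz":0.01,"rz":-0.1},{"dx":0.04,"dy":-0.03,"dz":0.01,"rz":-0.13},{"dx":0.045,"dy":-0.02,"dz":0.01,"rz":-0.13},{"dx":0.05,"dy":-0.01,"dz":0.01,"rz":-0.13},{"dx":0.05,"dy":0,"dz":0.01,"rz":-0.13},{"dx":0.05,"dy":0,"dz":0.01,"rz":-0.13},{"dx":0.05,"dy":0,"dz":0.01,"rz":-0.1},{"dx":0.05,"dy":0,"dz":0.01,"rz":-0.058}]'; python3 -c "
from h import *
to([.4403,-.2295,.06],65.2)"
```

```text
t 0.10 ee [ 0.1537 -0.657   0.1883] shift [ 0.3764 -0.3509  0.1287] turn [-9.000e-04 -5.000e-04 -9.082e-01] shift after turn [0.5083 0.0808 0.1283] F [-0.3  0.2 -0.6] w 0.0928 g 0.0invalid input at $[0]: expected keys dx, dy, dz, rx, ry, rz, gripper
```

```bash
python3 -m inch '[{"dx":0.035,"dy":-0.035,"dz":0.01,"rx":0,"ry":0,"rz":-0.1,"gripper":-1},{"dx":0.04,"dy":-0.03,"dz":0.01,"rx":0,"ry":0,"rz":-0.13,"gripper":-1},{"dx":0.045,"dy":-0.02,"dz":0.01,"rx":0,"ry":0,"rz":-0.13,"gripper":-1},{"dx":0.05,"dy":-0.01,"dz":0.01,"rx":0,"ry":0,"rz":-0.13,"gripper":-1},{"dx":0.05,"dy":0,"dz":0.01,"rx":0,"ry":0,"rz":-0.13,"gripper":-1},{"dx":0.05,"dy":0,"dz":0.01,"rx":0,"ry":0,"rz":-0.13,"gripper":-1},{"dx":0.05,"dy":0,"dz":0.01,"rx":0,"ry":0,"rz":-0.1,"gripper":-1},{"dx":0.05,"dy":0,"dz":0.01,"rx":0,"ry":0,"rz":-0.058,"gripper":-1}]'; python3 -c "
from h import *
to([.4403,-.2295,.06],65.2)"
```

```text
t: 1.1
ee_pos: [0.3981, -0.3422, 0.1083]
ee_rot: [-2.644, -1.696, 0.0]
force: [0.9, -0.3, 0.2]
grip_width: 0.0929
grasp_force: 0.0
t 1.10 ee [ 0.3981 -0.3422  0.1083] shift [ 0.12   -0.0087  0.0484] turn [-0.0003 -0.0002  0.0025] shift after turn [ 0.12   -0.009   0.0483] F [ 0.9 -0.3  0.2] w 0.0929 g 0.0
```

```bash
python3 -m inch '[{"dx":0.04,"dy":-0.003,"dz":0.01,"rx":0,"ry":0,"rz":0,"gripper":-1},{"dx":0.04,"dy":-0.003,"dz":0.01,"rx":0,"ry":0,"rz":0,"gripper":-1},{"dx":0.04,"dy":-0.003,"dz":0.01,"rx":0,"ry":0,"rz":0,"gripper":-0.5},{"dx":0,"dy":0,"dz":0.025,"rx":0,"ry":0,"rz":0,"gripper":-0.2},{"dx":0,"dy":0,"dz":0.03,"rx":0,"ry":0,"rz":0,"gripper":-0.2},{"dx":0,"dy":0,"dz":0.02,"rx":0,"ry":0,"rz":0,"gripper":-0.2},{"dx":0,"dy":0,"dz":0,"rx":0,"ry":0,"rz":0,"gripper":-0.2}]'; python3 -c "
from h import *
to([.4403,-.2295,.003],65.2)
p,d=grab_frame('scene'); cv2.imwrite('pics/g1.png',cv2.resize(p[150:270,220:380,::-1],(800,600),interpolation=cv2.INTER_CUBIC))"
```

```text
t: 1.98
ee_pos: [0.4387, -0.2305, 0.0025]
ee_rot: [-2.645, -1.691, 0.002]
force: [0.4, 0.5, 0.1]
grip_width: 0.0558
grasp_force: 0.0
t 1.98 ee [ 0.4387 -0.2305  0.0025] shift [ 0.0015  0.001  -0.0005] turn [-0.0029 -0.0003 -0.0001] shift after turn [ 0.0015  0.001  -0.0005] F [0.4 0.5 0.1] w 0.0558 g 0.0
```

View pics/g1.png

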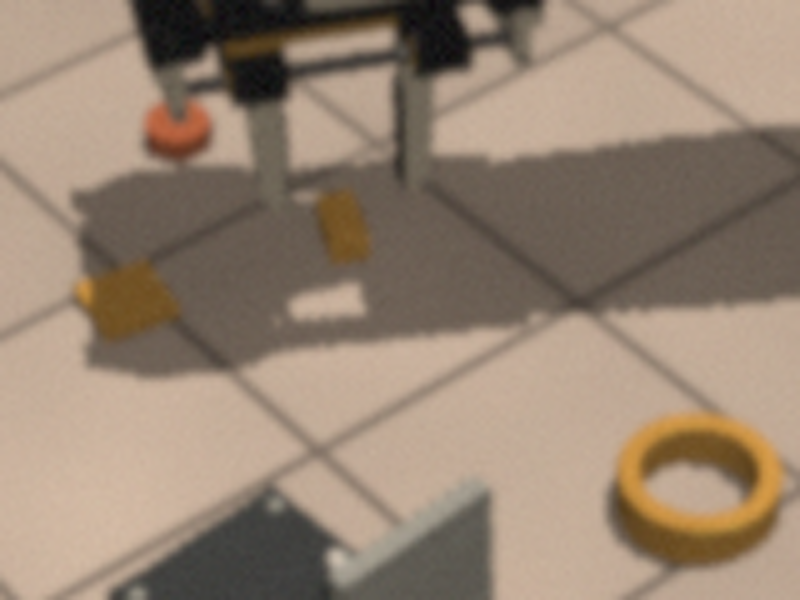

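Scene crop: fingertips at (268,205) and (415,185), bar centred at about (345,226), so the fingers straddle the far end of the bar. I'll check how far off this is.

```bash
python3 -c "
from h import *
print(ray('scene',220+345/5-.4,150+226/5-.4,.012),ray('scene',220+341/5-.4,150+197/5-.4,.0025))
K,Rm,t=cam('scene')
o=get_obs();q=Rm@np.array(o['ee_pos'])+t;q=K@q;print(q[:2]/q[2])
T=R.from_rotvec(o['ee_rot'])
P=cloud('scene',grab_frame('scene')[1]);
c=P[(abs(P[...,0]-.445)<.03)&(abs(P[...,1]+.225)<.025)&(P[...,2]>.012)&(P[...,2]<.03)];print(len(c),c.mean(0),c.min(0),c.max(0))
# other: top estimate from depth of t0
P=cloud('top',np.load('pics/top0.npz')['d']);c=P[(abs(P[...,0]-.445)<.03)&(abs(P[...,1]+.225)<.03)&(P[...,2]>.012)];print(len(c),c.mean(0),c.min(0),c.max(0))
"
```

```text
[ 0.44268767 -0.22524806  0.012     ] [ 0.42382225 -0.25358586  0.0025    ]
[288.39767843 195.61114067]
90 [ 0.44399743 -0.22611471  0.01681717] [ 0.42789946 -0.24880919  0.01207386] [ 0.45892066 -0.20497393  0.02113029]
195 [ 0.44122852 -0.22840803  0.01815441] [ 0.42558532 -0.24909578  0.01237094] [ 0.45689364 -0.20963091  0.02486784]
```

```bash
python3 -c "
from h import *
p,d=grab_frame('scene');P=cloud('scene',d)
for x,y in [(268,200),(268,190),(268,150),(415,180),(415,170),(415,130),(275,235),(345,190),(345,226)]: 
  u,v=220+x//5,150+y//5; print(x,y,P[v,u].round(4),p[v,u])
"
```

```text
268 200 [ 0.4781 -0.2407  0.0365] [98 88 77]
268 190 [ 0.4786 -0.2393  0.0441] [111 102  88]
268 150 [ 0.4779 -0.238   0.0696] [110 102  87]
415 180 [ 0.3835 -0.2419 -0.0014] [100  89  76]
415 170 [ 0.4105 -0.2071  0.0415] [108 100  88]
415 130 [ 0.4101 -0.207   0.0665] [110 102  87]
275 235 [ 0.4653 -0.2529 -0.0012] [103  91  80]
345 190 [ 0.4282 -0.2422  0.0155] [114  88  57]
345 226 [ 0.4473 -0.2172  0.0192] [118  84  37]
```

```bash
python3 -c "
from h import *
p,d=grab_frame('scene');P=cloud('scene',d)
for v in range(184,206,2): print(v,*[P[v,u].round(3).tolist() for u in (272,274,276,300,302,304)])
c=P[(P[...,2]>.003)&(P[...,2]<.06)&(abs(P[...,0]-.444)<.06)&(abs(P[...,1]+.225)<.05)]
print(np.histogram(c[:,2],12))
"
```

```text
184 [0.481, -0.239, 0.058] [0.477, -0.237, 0.057] [0.472, -0.235, 0.056] [0.419, -0.209, 0.045] [0.415, -0.206, 0.045] [0.41, -0.204, 0.043]
186 [0.482, -0.238, 0.053] [0.476, -0.239, 0.049] [0.473, -0.234, 0.051] [0.42, -0.207, 0.04] [0.416, -0.204, 0.04] [0.383, -0.238, 0.001]
188 [0.482, -0.239, 0.046] [0.477, -0.237, 0.045] [0.474, -0.234, 0.045] [0.398, -0.236, 0.003] [0.393, -0.234, 0.002] [0.388, -0.232, 0.0]
190 [0.455, -0.279, -0.001] [0.478, -0.236, 0.04] [0.472, -0.237, 0.036] [0.401, -0.232, 0.001] [0.397, -0.229, 0.001] [0.392, -0.227, -0.001]
192 [0.459, -0.274, -0.001] [0.455, -0.27, -0.001] [0.455, -0.263, 0.003] [0.404, -0.228, -0.001] [0.401, -0.223, 0.0] [0.397, -0.221, -0.001]
194 [0.463, -0.27, -0.004] [0.459, -0.266, -0.003] [0.458, -0.258, 0.001] [0.411, -0.219, 0.002] [0.404, -0.22, -0.003] [0.401, -0.216, -0.002]
196 [0.471, -0.257, 0.002] [0.465, -0.257, -0.0] [0.461, -0.254, -0.001] [0.414, -0.217, -0.002] [0.41, -0.212, -0.001] [0.408, -0.207, 0.001]
198 [0.474, -0.253, 0.0] [0.47, -0.251, -0.001] [0.467, -0.247, 0.001] [0.421, -0.207, 0.001] [0.415, -0.206, -0.001] [0.41, -0.204, -0.002]
200 [0.477, -0.25, -0.003] [0.474, -0.246, -0.002] [0.469, -0.243, -0.003] [0.424, -0.203, -0.001] [0.42, -0.201, -0.002] [0.416, -0.197, -0.001]
202 [0.483, -0.242, -0.001] [0.478, -0.24, -0.003] [0.477, -0.233, 0.002] [0.43, -0.195, 0.001] [0.425, -0.193, 0.0] [0.423, -0.189, 0.001]
204 [0.488, -0.235, 0.0] [0.483, -0.233, -0.001] [0.481, -0.228, 0.001] [0.433, -0.192, -0.002] [0.431, -0.187, 0.001] [0.425, -0.186, -0.002]
(array([50, 13, 39, 48,  0,  0,  6, 14, 19, 23, 18, 24]), array([0.00301991, 0.00775412, 0.01248833, 0.01722254, 0.02195675,
       0.02669095, 0.03142516, 0.03615937, 0.04089358, 0.04562779,
       0.050362  , 0.05509621, 0.05983041]))
```

Visible fingertips sit about 35 mm above the TCP at this opening (linkage fingers or unseen pads). xy is right, so I'll close here and check.

```bash
python3 -m inch '[{"dx":0.001,"dy":0.001,"dz":0,"rx":0,"ry":0,"rz":0,"gripper":0.3},{"dx":0,"dy":0,"dz":0,"rx":0,"ry":0,"rz":0,"gripper":1},{"dx":0,"dy":0,"dz":0,"rx":0,"ry":0,"rz":0,"gripper":1},{"dx":0,"dy":0,"dz":0,"rx":0,"ry":0,"rz":0,"gripper":1}]'; python3 -c "
from h import *
p,d=grab_frame('scene');P=cloud('scene',d)
cv2.imwrite('pics/g2.png',cv2.resize(p[150:270,220:380,::-1],(800,600),interpolation=cv2.INTER_CUBIC))"
```

```text
t: 2.68
ee_pos: [0.4409, -0.2305, 0.004]
ee_rot: [-2.647, -1.692, -0.0]
force: [-0.1, -0.8, 0.7]
grip_width: 0.0204
grasp_force: 0.0
```

View pics/g2.png

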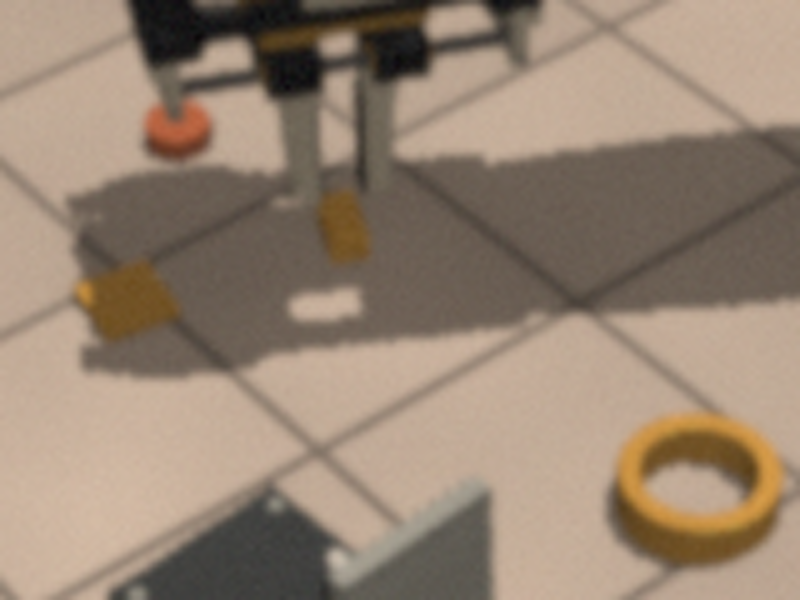

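```bash
python3 -m inch '[{"dx":0,"dy":0,"dz":0,"rx":0,"ry":0,"rz":0,"gripper":1},{"dx":0,"dy":0,"dz":0,"rx":0,"ry":0,"rz":0,"gripper":1}]'; python3 -c "
from h import *
o=get_obs();print(o)
p,d=grab_frame('scene');P=cloud('scene',d)
T=R.from_rotvec(o['ee_rot'])
c=P[(P[...,2]>.025)&(P[...,2]<.08)&(abs(P[...,0]-.444)<.04)&(abs(P[...,1]+.225)<.04)]
q=T.inv().apply(c-np.array(o['ee_pos']));print(len(q),q.min(0),q.max(0),q.mean(0))
"
```

```text
t: 2.98
ee_pos: [0.441, -0.2305, 0.004]
ee_rot: [-2.647, -1.692, -0.0]
force: [0.6, -0.8, -0.1]
grip_width: 0.001
grasp_force: 0.0
{'t': 2.975, 'q': array([-5.32964385e-01, -1.62173723e-01,  2.02275874e+00,  1.17967233e-05,
        1.28102535e+00, -1.00017711e-01]), 'joint_vel': array([ 0.00107051,  0.00134817,  0.00235469, -0.00029537,  0.00013836,
       -0.00072612]), 'joint_torque': array([-5.34445098e-05, -4.35551655e+01, -5.72413874e+01,  7.34179560e-02,
        2.39763851e-02,  1.49561065e-04]), 'ee_pos': array([ 0.44097951, -0.23052586,  0.00395458]), 'ee_rot': array([-2.64671637e+00, -1.69244364e+00, -3.26738855e-06]), 'force': array([ 0.61494845, -0.83181577, -0.09373712]), 'ft_torque': array([-0.02891094, -0.02970685,  0.04753196]), 'grasp_force': 0.0, 'grip_width': 0.0010479302638069193}
192 [-0.00593991 -0.01561219 -0.07600428] [ 0.01564575  0.0174765  -0.02748533] [ 0.01000446  0.00132311 -0.05469748]
```

The shut fingers closed above the bar without contact, and the depth image puts their tips 27-32 mm above the reported TCP. The reported z is therefore not the true tip height. I'll open and go down in small guarded steps.

```bash
Z='"dx":0,"dy":0,"rx":0,"ry":0,"rz":0'; python3 -m inch '[{"dx":0,"dy":0,"dz":0,"rx":0,"ry":0,"rz":0,"gripper":-0.2},{"dx":0,"dy":0,"dz":0,"rx":0,"ry":0,"rz":0,"gripper":-0.2},{"dx":0,"dy":0,"dz":0,"rx":0,"ry":0,"rz":0,"gripper":-0.2},{"dx":0,"dy":0,"dz":0.012,"rx":0,"ry":0,"rz":0,"gripper":-0.2},{"dx":0,"dy":0,"dz":0.008,"rx":0,"ry":0,"rz":0,"gripper":-0.2},{"dx":0,"dy":0,"dz":0.003,"rx":0,"ry":0,"rz":0,"gripper":-0.2},{"dx":0,"dy":0,"dz":0.001,"rx":0,"ry":0,"rz":0,"gripper":-0.2},{"dx":0,"dy":0,"dz":0,"rx":0,"ry":0,"rz":0,"gripper":-0.2}]'
python3 -c "
from h import *
p,d=grab_frame('scene');P=cloud('scene',d)
cv2.imwrite('pics/g3.png',cv2.resize(p[150:270,220:380,::-1],(800,600),interpolation=cv2.INTER_CUBIC))"
```

```text
t: 4.03
ee_pos: [0.4411, -0.2306, -0.0199]
ee_rot: [2.647, 1.692, 0.0]
force: [0.2, 0.7, 0.5]
grip_width: 0.0554
grasp_force: 0.0
```

View pics/g3.png

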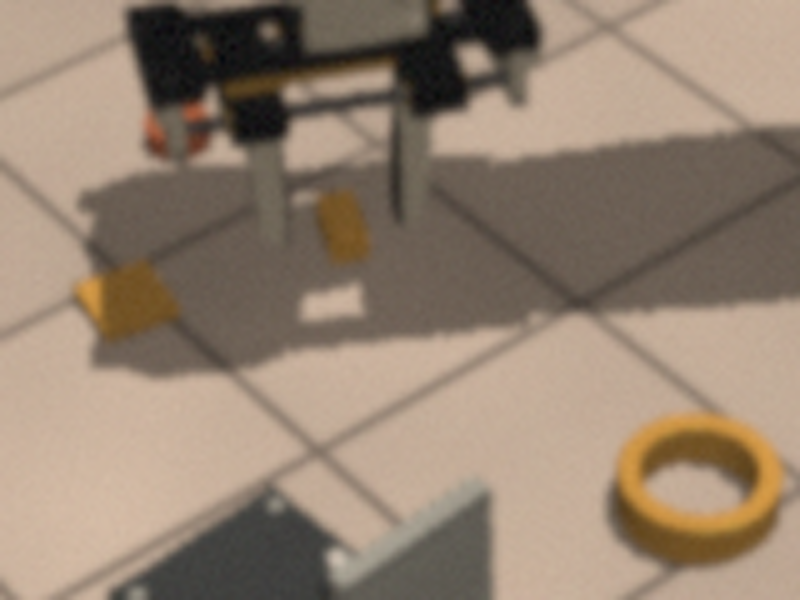

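The fingertips are now at (272,243) and (410,222), straddling the bar at (343,226) with no contact force.

```bash
python3 -m inch '[{"dx":0,"dy":0,"dz":0.002,"rx":0,"ry":0,"rz":0,"gripper":0.3},{"dx":0,"dy":0,"dz":0,"rx":0,"ry":0,"rz":0,"gripper":1},{"dx":0,"dy":0,"dz":0,"rx":0,"ry":0,"rz":0,"gripper":1},{"dx":0,"dy":0,"dz":0,"rx":0,"ry":0,"rz":0,"gripper":1},{"dx":0,"dy":0,"dz":0,"rx":0,"ry":0,"rz":0,"gripper":1}]'
python3 -c "
from h import *
p,d=grab_frame('scene');P=cloud('scene',d)
for a,b in [((170,120),'L'),((515,70),'R')]:
  u,v=220+a[0]//5,150+a[1]//5; print(b,[P[w,u].round(3).tolist() for w in range(v,v+9,2)])
o=get_obs();T=R.from_rotvec(o['ee_rot'])
q=T.inv().apply(P.reshape(-1,3)-np.array(o['ee_pos']))
for z0 in np.arange(-.15,-.0,.01):
  s=q[(q[:,2]>z0)&(q[:,2]<z0+.01)&(abs(q[:,0])<.1)&(abs(q[:,1])<.12)]
  if len(s): print(z0.round(3),len(s),s.min(0)[:2].round(3),s.max(0)[:2].round(3))
"
```

```text
t: 4.7
ee_pos: [0.441, -0.2306, -0.022]
ee_rot: [2.647, 1.692, 0.0]
force: [-0.0, -0.2, -0.0]
grip_width: 0.0197
grasp_force: 30.0
L [[0.534, -0.231, 0.121], [0.533, -0.233, 0.113], [0.533, -0.234, 0.106], [0.536, -0.231, 0.104], [0.534, -0.234, 0.095]]
R [[0.386, -0.161, 0.118], [0.385, -0.162, 0.112], [0.383, -0.164, 0.103], [0.383, -0.164, 0.097], [0.308, -0.251, 0.001]]
-0.15 265 [-0.023 -0.09 ] [0.041 0.094]
-0.14 294 [-0.027 -0.086] [0.041 0.092]
-0.13 233 [-0.027 -0.086] [0.043 0.087]
-0.12 41 [-0.008 -0.085] [0.039 0.087]
-0.11 3 [ 0.009 -0.013] [ 0.013 -0.011]
-0.1 37 [-0.005 -0.024] [0.017 0.028]
-0.09 47 [-0.005 -0.025] [0.015 0.027]
-0.08 47 [-0.005 -0.024] [0.014 0.027]
-0.07 50 [-0.004 -0.025] [0.015 0.027]
-0.06 45 [-0.003 -0.025] [0.016 0.026]
-0.05 78 [-0.012 -0.024] [0.025 0.025]
-0.04 187 [-0.099 -0.021] [0.046 0.12 ]
-0.03 3382 [-0.1  -0.12] [0.1  0.12]
-0.02 887 [-0.099 -0.119] [0.1  0.12]
```

Bar gripped (19.7 mm, 30 N). Next: refine the channel centreline and plan the move to the plate.

```bash
python3 -m inch '[{"dx":0.01,"dy":0,"dz":-0.04,"rx":0,"ry":0,"rz":0,"gripper":1},{"dx":0.04,"dy":0,"dz":-0.03,"rx":0,"ry":0,"rz":-0.1,"gripper":1}]'
cat >> m.py <<'E'
print("----")
w=pts([(367,169.5),(472,163.5)],5,240,165,0,0,.034);print("walls",w.round(4).tolist(),np.degrees(np.arctan2(*(w[0]-w[1])[[1,0]])))
s=pts([(130,147),(185,145),(187,208),(132,213)],5,240,165,0,0,.05);print("stop block",s.mean(0).round(4))
cv=pts([(305,22),(338,22),(342,236),(316,240)],5,240,165,0,0,.131);print("cover top edge",cv.round(4).tolist())
import sys
E
python3 m.py | sed '1,/----/d'; python3 -c "
from h import *
to([.6217,-.0671,.03],94)"
```

```text
t: 5.0
ee_pos: [0.4618, -0.1856, 0.0492]
ee_rot: [2.559, 1.822, -0.0]
force: [1.4, 0.0, -1.8]
grip_width: 0.0196
grasp_force: 30.0
walls [[0.6154, 0.031, 0.034], [0.6174, -0.0099, 0.034]] 92.792222295218
stop block [0.6102 0.1111 0.05  ]
cover top edge [[0.6537, 0.0524, 0.131], [0.6536, 0.0405, 0.131], [0.5761, 0.0397, 0.131], [0.5747, 0.049, 0.131]]
t 5.00 ee [ 0.4618 -0.1856  0.0492] shift [0.1643 0.1122 0.0192] turn [ 1.000e-04  3.000e-04 -4.035e-01] shift after turn [0.1071 0.1677 0.0192] F [ 1.4  0.  -1.8] w 0.0196 g 30.0
```

```bash
python3 -m inch '[{"dx":0,"dy":0,"dz":0,"rx":0,"ry":0,"rz":-0.13,"gripper":1},{"dx":0,"dy":0,"dz":0,"rx":0,"ry":0,"rz":-0.13,"gripper":1},{"dx":0,"dy":0,"dz":0,"rx":0,"ry":0,"rz":-0.14,"gripper":1},{"dx":0.025,"dy":0.04,"dz":0.005,"rx":0,"ry":0,"rz":0,"gripper":1},{"dx":0.03,"dy":0.045,"dz":0.005,"rx":0,"ry":0,"rz":0,"gripper":1},{"dx":0.03,"dy":0.045,"dz":0.005,"rx":0,"ry":0,"rz":0,"gripper":1},{"dx":0.02,"dy":0.037,"dz":0.005,"rx":0,"ry":0,"rz":0,"gripper":1},{"dx":0,"dy":0,"dz":0,"rx":0,"ry":0,"rz":0,"gripper":1}]'; python3 -c "
from h import *
to([.6217,-.0671,-.0095],93.8)"
```

```text
t: 6.0
ee_pos: [0.6227, -0.0676, 0.0268]
ee_rot: [-2.142, -2.296, 0.001]
force: [-0.7, 0.1, -1.3]
grip_width: 0.0198
grasp_force: 30.0
t 6.00 ee [ 0.6227 -0.0676  0.0268] shift [ 0.0005 -0.0009  0.0363] turn [-0.0014 -0.0005  0.0028] shift after turn [ 0.0005 -0.0009  0.0363] F [-0.7  0.1 -1.3] w 0.0198 g 30.0
```

```bash
python3 -m inch '[{"dx":0,"dy":-0.001,"dz":0.015,"rx":0,"ry":0,"rz":0.003,"gripper":1},{"dx":0,"dy":0,"dz":0.015,"rx":0,"ry":0,"rz":0,"gripper":1},{"dx":0,"dy":0,"dz":0.0055,"rx":0,"ry":0,"rz":0,"gripper":1},{"dx":0,"dy":0,"dz":0,"rx":0,"ry":0,"rz":0,"gripper":1}]';python3 -m inch '[{"dx":0,"dy":0,"dz":0.001,"rx":0,"ry":0,"rz":0,"gripper":1},{"dx":0,"dy":0,"dz":0,"rx":0,"ry":0,"rz":0,"gripper":1}]';python3 -m inch '[{"dx":0,"dy":0,"dz":0,"rx":0,"ry":0,"rz":0,"gripper":0.2},{"dx":0,"dy":0,"dz":0,"rx":0,"ry":0,"rz":0,"gripper":0},{"dx":0,"dy":0,"dz":-0.02,"rx":0,"ry":0,"rz":0,"gripper":0},{"dx":0,"dy":0,"dz":-0.05,"rx":0,"ry":0,"rz":0,"gripper":-1},{"dx":0,"dy":0,"dz":-0.05,"rx":0,"ry":0,"rz":0,"gripper":-1},{"dx":0,"dy":0,"dz":-0.05,"rx":0,"ry":0,"rz":0,"gripper":-1},{"dx":0,"dy":0,"dz":-0.05,"rx":0,"ry":0,"rz":0,"gripper":-1},{"dx":0,"dy":0,"dz":0,"rx":0,"ry":0,"rz":0,"gripper":-1}]'; python3 -c "
from h import *
to([.5,.26,.2],82)"
```

```text
t: 6.5
ee_pos: [0.62, -0.0696, -0.008]
ee_rot: [-2.149, -2.29, 0.001]
force: [0.3, -0.5, -0.9]
grip_width: 0.0199
grasp_force: 30.0
t: 6.75
ee_pos: [0.6207, -0.0694, -0.0081]
ee_rot: [2.149, 2.291, 0.001]
force: [0.1, 0.2, -0.7]
grip_width: 0.0195
grasp_force: 30.0
t: 7.75
ee_pos: [0.6218, -0.0695, 0.2177]
ee_rot: [2.145, 2.287, 0.007]
force: [0.4, 0.1, -0.7]
grip_width: 0.0904
grasp_force: 0.0
t 7.75 ee [ 0.6218 -0.0695  0.2177] shift [ 0.3366 -0.1006  0.0164] turn [0.0077 0.0009 0.2036] shift after turn [ 0.3093 -0.1664  0.0177] F [ 0.4  0.1 -0.7] w 0.0904 g 0.0
```

```bash
python3 -m inch '[{"dx":0,"dy":0,"dz":0,"rx":0,"ry":0,"rz":0.105,"gripper":-1},{"dx":0,"dy":0,"dz":0,"rx":0.007,"ry":0,"rz":0.105,"gripper":-1},{"dx":0.04,"dy":-0.025,"dz":0,"rx":0,"ry":0,"rz":0,"gripper":-1},{"dx":0.05,"dy":-0.03,"dz":0,"rx":0,"ry":0,"rz":0,"gripper":-1},{"dx":0.05,"dy":-0.03,"dz":0,"rx":0,"ry":0,"rz":0,"gripper":-1},{"dx":0.05,"dy":-0.03,"dz":0,"rx":0,"ry":0,"rz":0,"gripper":-1},{"dx":0.05,"dy":-0.025,"dz":0,"rx":0,"ry":0,"rz":0,"gripper":-1},{"dx":0.03,"dy":-0.02,"dz":0,"rx":0,"ry":0,"rz":0,"gripper":-1}]'; python3 -m inch '[{"dx":0,"dy":0,"dz":0,"rx":0,"ry":0,"rz":0,"gripper":-1}]';  python3 -c "
from h import *
to([.4958,.2344,.102],81.7)
p,d=grab_frame('scene')
P=cloud('top',grab_frame('top')[1])
c=P[(P[...,2]>.022)&(P[...,2]<.045)&(abs(P[...,0]-.622)<.04)&(abs(P[...,1]+.067)<.05)];print('bar',len(c),((c.min(0)+c.max(0))/2).round(4),c.mean(0).round(4), cv2.minAreaRect((c[:,:2]*1000).astype(np.float32)))"
```

```text
t: 8.75
ee_pos: [0.5002, 0.2231, 0.2126]
ee_rot: [-2.372, -2.052, 0.008]
force: [0.2, -0.1, 0.1]
grip_width: 0.0929
grasp_force: 0.0
t: 8.88
ee_pos: [0.5003, 0.2229, 0.2126]
ee_rot: [-2.37, -2.054, 0.008]
force: [0.6, -0.0, -0.3]
grip_width: 0.093
grasp_force: 0.0
t 8.88 ee [0.5003 0.2229 0.2126] shift [ 0.0108 -0.0053  0.1107] turn [-0.0071  0.0002  0.0019] shift after turn [ 0.0108 -0.0061  0.1106] F [ 0.6 -0.  -0.3] w 0.093 g 0.0
bar 275 [ 0.6201 -0.0511  0.0312] [ 0.6197 -0.0551  0.031 ] ((619.8915405273438, -51.22182846069336), (67.19140625, 59.786842346191406), 89.38239288330078)
```

```bash
python3 -m inch '[{"dx":0.0108,"dy":-0.006,"dz":0.01,"rx":-0.007,"ry":0,"rz":0,"gripper":-1},{"dx":0,"dy":0,"dz":0.03,"rx":0,"ry":0,"rz":0,"gripper":-0.6},{"dx":0,"dy":0,"dz":0.03,"rx":0,"ry":0,"rz":0,"gripper":-0.3},{"dx":0,"dy":0,"dz":0.03,"rx":0,"ry":0,"rz":0,"gripper":-0.3},{"dx":0,"dy":0,"dz":0.01,"rx":0,"ry":0,"rz":0,"gripper":-0.3},{"dx":0,"dy":0,"dz":0,"rx":0,"ry":0,"rz":0,"gripper":-0.3}]'; python3 -c "
from h import *
to([.4958,.2344,.102],81.7)
p,d=grab_frame('scene'); cv2.imwrite('pics/s1.png',cv2.resize(p[180:400,230:490,::-1],(710,600),interpolation=cv2.INTER_CUBIC))"
```

```text
t: 9.72
ee_pos: [0.497, 0.2325, 0.1023]
ee_rot: [2.378, 2.053, -0.001]
force: [0.3, -0.7, 0.3]
grip_width: 0.0606
grasp_force: 0.0
t 9.72 ee [0.497  0.2325 0.1023] shift [ 0.0018 -0.0015  0.0003] turn [-0.0006  0.0007 -0.0016] shift after turn [ 0.0018 -0.0015  0.0003] F [ 0.3 -0.7  0.3] w 0.0606 g 0.0
```

View pics/s1.png

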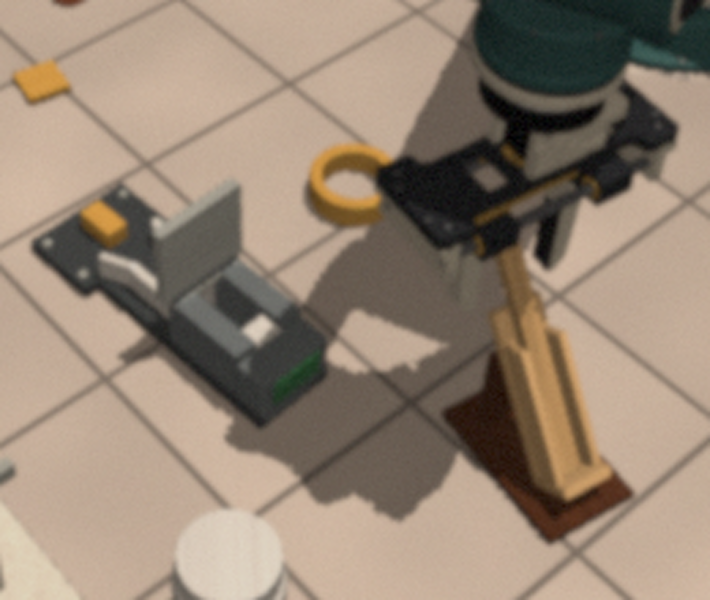

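The stick at about (515,270) is between the two fingertips at (470,295) and (550,265). The bar lies on the loading plate at (103,222). I'll grip the stick and lift it straight up.

```bash
python3 -m inch '[{"dx":0.001,"dy":-0.001,"dz":0,"rx":0,"ry":0,"rz":0,"gripper":0.2},{"dx":0,"dy":0,"dz":0,"rx":0,"ry":0,"rz":0,"gripper":1},{"dx":0,"dy":0,"dz":0,"rx":0,"ry":0,"rz":0,"gripper":1},{"dx":0,"dy":0,"dz":0,"rx":0,"ry":0,"rz":0,"gripper":1},{"dx":0,"dy":0,"dz":0,"rx":0,"ry":0,"rz":0,"gripper":1}]'; python3 -c "
from h import *
to([.4958,.2344,.102],81.7)"; python3 -m inch '[{"dx":0,"dy":0,"dz":-0.01,"rx":0,"ry":0,"rz":0,"gripper":1},{"dx":0,"dy":0,"dz":-0.03,"rx":0,"ry":0,"rz":0,"gripper":1},{"dx":0,"dy":0,"dz":-0.04,"rx":0,"ry":0,"rz":0,"gripper":1},{"dx":0,"dy":0,"dz":-0.04,"rx":0,"ry":0,"rz":0,"gripper":1},{"dx":0,"dy":0,"dz":-0.04,"rx":0,"ry":0,"rz":0,"gripper":1},{"dx":0,"dy":0,"dz":0,"rx":0,"ry":0,"rz":0,"gripper":1}]'; python3 -c "
from h import *
to([.4958,.2344,.102],81.7)"
```

```text
t: 10.4
ee_pos: [0.4963, 0.2338, 0.1025]
ee_rot: [2.377, 2.053, -0.0]
force: [0.9, -0.2, 0.6]
grip_width: 0.0161
grasp_force: 30.0
t 10.40 ee [0.4963 0.2338 0.1025] shift [ 0.0005 -0.0006  0.0005] turn [ 0.0001  0.0004 -0.0012] shift after turn [ 0.0005 -0.0006  0.0005] F [ 0.9 -0.2  0.6] w 0.0161 g 30.0
t: 11.15
ee_pos: [0.497, 0.2342, 0.2666]
ee_rot: [2.376, 2.052, 0.007]
force: [0.7, 0.7, -0.7]
grip_width: 0.0154
grasp_force: 30.0
t 11.15 ee [0.497  0.2342 0.2666] shift [-0.0003 -0.002   0.1645] turn [ 0.0045 -0.0024 -0.0011] shift after turn [ 0.     -0.0013  0.1646] F [ 0.7  0.7 -0.7] w 0.0154 g 30.0
```

```bash
python3 -m inch '[{"dx":0,"dy":0,"dz":0,"rx":0,"ry":0,"rz":-0.1055,"gripper":1},{"dx":0,"dy":0,"dz":0,"rx":0,"ry":0,"rz":-0.1055,"gripper":1},{"dx":-0.03,"dy":0.01,"dz":0,"rx":0,"ry":0,"rz":0,"gripper":1},{"dx":-0.05,"dy":0.01,"dz":0,"rx":0,"ry":0,"rz":0,"gripper":1},{"dx":-0.055,"dy":0.01,"dz":0,"rx":0,"ry":0,"rz":0,"gripper":1},{"dx":-0.055,"dy":0.01,"dz":0,"rx":0,"ry":0,"rz":0,"gripper":1},{"dx":-0.055,"dy":0.01,"dz":0,"rx":0,"ry":0,"rz":0,"gripper":1},{"dx":-0.055,"dy":0.01,"dz":0,"rx":0,"ry":0,"rz":0,"gripper":1}]'; python3 -m inch '[{"dx":-0.05,"dy":0.01,"dz":0,"rx":0,"ry":0,"rz":0,"gripper":1},{"dx":-0.05,"dy":0.015,"dz":0,"rx":0,"ry":0,"rz":0,"gripper":1},{"dx":-0.03,"dy":0.01,"dz":0,"rx":0,"ry":0,"rz":0,"gripper":1},{"dx":-0.02,"dy":0.01,"dz":0,"rx":0,"ry":0,"rz":0,"gripper":1},{"dx":0,"dy":0,"dz":0.04,"rx":0,"ry":0,"rz":0,"gripper":1},{"dx":0,"dy":0,"dz":0.045,"rx":0,"ry":0.1,"rz":0,"gripper":1},{"dx":0,"dy":0,"dz":0.04,"rx":0,"ry":0.11,"rz":0,"gripper":1},{"dx":0,"dy":0,"dz":0,"rx":0,"ry":0,"rz":0,"gripper":1}]'
cat > v.py <<'E'
from h import *
to([.631,-.207,.0773],93.8,12)
o=get_obs();T=R.from_rotvec(o['ee_rot']);e=np.array(o['ee_pos'])
print(T.as_matrix().round(3).tolist())
O=np.array([.614,.0485,0]);f=np.array([-.0663,.9978,0]);g=np.array([-.9978,-.0663,0])
cell=lambda P:np.stack([(P-O)@f,(P-O)@g,P[...,2]],-1)
for n in("scene","top"):
    p,d=grab_frame(n);P=cloud(n,d);np.savez(f"pics/{n}1.npz",p=p,d=d)
    C=cell(P);hsv=cv2.cvtColor(p,cv2.COLOR_RGB2HSV)
    q=T.inv().apply((P-e).reshape(-1,3)).reshape(P.shape)
    s=q[(q[...,0]>.02)&(q[...,0]<.14)&(abs(q[...,1])<.03)&(q[...,2]>-.03)&(q[...,2]<.12)&(C[...,2]>.028)]
    if len(s)>10:
        m=s.mean(0);vt=np.linalg.svd(s-m,full_matrices=False)[2];print(n,"stick in tool",len(s),m.round(4),vt[0].round(3),vt[2].round(3),s.min(0).round(4),s.max(0).round(4))
        cs=C[(q[...,0]>.02)&(q[...,0]<.14)&(abs(q[...,1])<.03)&(q[...,2]>-.03)&(q[...,2]<.12)&(C[...,2]>.028)];print("  cell",cs.min(0).round(4),cs.max(0).round(4))
    b=C[(C[...,0]>-.15)&(C[...,0]<-.085)&(abs(C[...,1])<.04)&(C[...,2]>.02)&(C[...,2]<.036)&(hsv[...,1]>110)]
    if len(b)>10: print(n,"bar",len(b),b.min(0).round(4),b.max(0).round(4),b.mean(0).round(4),cv2.minAreaRect((b[:,:2]*1000).astype(np.float32)))
E
python3 v.py
```

```text
t: 12.15
ee_pos: [0.5755, -0.0635, 0.2621]
ee_rot: [-2.148, -2.292, 0.001]
force: [1.6, -0.2, -0.3]
grip_width: 0.0156
grasp_force: 30.0
t: 13.15
ee_pos: [0.6282, -0.205, 0.1336]
ee_rot: [-2.037, -2.168, -0.21]
force: [0.7, 0.7, 0.9]
grip_width: 0.016
grasp_force: 30.0
t 13.15 ee [ 0.6282 -0.205   0.1336] shift [-0.014   0.003   0.0546] turn [-0.0055 -0.003  -0.0044] shift after turn [-0.0138  0.0026  0.0547] F [0.7 0.7 0.9] w 0.016 g 30.0
[[-0.06, 0.998, -0.019], [0.976, 0.063, 0.21], [0.211, -0.006, -0.977]]
scene stick in tool 528 [0.0586 0.0036 0.0237] [0.571 0.004 0.821] [-0.786 -0.286  0.548] [ 0.0204 -0.0078 -0.0297] [0.1011 0.0124 0.0827]
  cell [-0.2397 -0.01    0.0705] [-0.1403  0.0104  0.1677]
scene bar 156 [-0.1352 -0.0128  0.0201] [-0.0954  0.0104  0.0344] [-0.1132 -0.0025  0.0281] ((-115.17423248291016, -2.002674102783203), (38.3889274597168, 23.78424072265625), 5.265103816986084)
top stick in tool 568 [0.0593 0.0007 0.0199] [ 0.572 -0.001  0.82 ] [ 0.802 -0.21  -0.56 ] [ 0.0202 -0.0071 -0.03  ] [0.0969 0.0099 0.0753]
  cell [-0.2389 -0.0075  0.0789] [-0.1446  0.0095  0.1687]
top bar 190 [-0.1339 -0.009   0.0201] [-0.0983  0.0112  0.0356] [-0.1162  0.0016  0.0301] ((-116.05001831054688, 1.0980443954467773), (20.113750457763672, 35.509727478027344), 89.41552734375)
```

```bash
python3 -m inch '[{"dx":-0.005,"dy":0.001,"dz":0.02,"rx":-0.005,"ry":0,"rz":-0.004,"gripper":1},{"dx":-0.0045,"dy":0,"dz":0.02,"rx":0,"ry":0,"rz":0,"gripper":1},{"dx":-0.004,"dy":0,"dz":0.0148,"rx":0,"ry":0,"rz":0,"gripper":1},{"dx":0,"dy":0,"dz":0,"rx":0,"ry":0,"rz":0,"gripper":1}]'; python3 v.py; python3 -c "
import cv2,numpy as np
p=np.load('pics/scene1.npz')['p'][:,:,::-1];cv2.imwrite('pics/s2.png',cv2.resize(p[180:340,200:400],(750,600),interpolation=cv2.INTER_CUBIC))"
```

```text
t: 13.75
ee_pos: [0.6307, -0.2058, 0.0797]
ee_rot: [-2.035, -2.179, -0.219]
force: [0.2, -0.2, -0.0]
grip_width: 0.0153
grasp_force: 30.0
t 13.75 ee [ 0.6307 -0.2058  0.0797] shift [-0.0017  0.0002  0.0021] turn [ 0.003  -0.0013  0.0023] shift after turn [-0.0017  0.0002  0.0021] F [ 0.2 -0.2 -0. ] w 0.0153 g 30.0
[[-0.067, 0.998, -0.011], [0.976, 0.068, 0.209], [0.209, 0.003, -0.978]]
scene stick in tool 553 [0.0672 0.0031 0.0301] [ 0.674 -0.011  0.739] [-0.201 -0.965  0.168] [ 0.02   -0.0088 -0.0298] [0.1398 0.0124 0.0824]
  cell [-0.2396 -0.0121  0.0282] [-0.1009  0.0091  0.1134]
scene bar 172 [-0.1499 -0.0122  0.0201] [-0.0958  0.0099  0.035 ] [-0.1166 -0.0024  0.028 ] ((-123.23432159423828, -2.472745895385742), (53.766273498535156, 21.635068893432617), 4.917947292327881)
top stick in tool 655 [ 0.0721 -0.0001  0.0318] [ 0.688 -0.005  0.726] [-0.02  -1.     0.012] [ 0.02   -0.0111 -0.0298] [0.1399 0.0095 0.0819]
  cell [-0.2412 -0.0093  0.0281] [-0.1011  0.0114  0.1143]
top bar 209 [-0.1497 -0.0091  0.0204] [-0.0983  0.0114  0.0359] [-0.1189  0.0015  0.03  ] ((-124.02040100097656, 1.1979990005493164), (20.493549346923828, 51.448490142822266), 89.86263275146484)
```

View pics/s2.png

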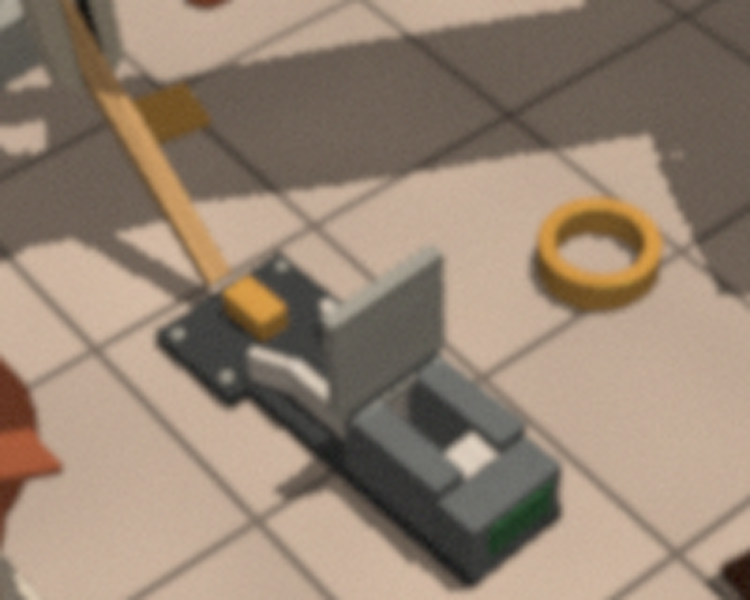

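The stick end is just behind the bar at (225,285) and the bar is lined up with the mouth. Lower 2 mm and push.

```bash
python3 -m inch '[{"dx":-0.0004,"dy":0,"dz":0.0018,"rx":0,"ry":0,"rz":0,"gripper":1},{"dx":0.0098,"dy":0,"dz":0.0021,"rx":0,"ry":0,"rz":0,"gripper":1},{"dx":0.0098,"dy":0,"dz":0.0021,"rx":0,"ry":0,"rz":0,"gripper":1},{"dx":0.0098,"dy":0,"dz":0.0021,"rx":0,"ry":0,"rz":0,"gripper":1},{"dx":0.0098,"dy":0,"dz":0.0021,"rx":0,"ry":0,"rz":0,"gripper":1},{"dx":0.0098,"dy":0,"dz":0.0021,"rx":0,"ry":0,"rz":0,"gripper":1},{"dx":0.0098,"dy":0,"dz":0.0021,"rx":0,"ry":0,"rz":0,"gripper":1},{"dx":0.0098,"dy":0,"dz":0.0021,"rx":0,"ry":0,"rz":0,"gripper":1}]'; python3 -m inch '[{"dx":0.0098,"dy":0,"dz":0.0021,"rx":0,"ry":0,"rz":0,"gripper":1},{"dx":0,"dy":0,"dz":0,"rx":0,"ry":0,"rz":0,"gripper":1}]'; python3 v.py | head -2;  python3 -c "
import cv2,numpy as np
p=np.load('pics/scene1.npz')['p'][:,:,::-1];q=np.load('pics/top1.npz')['p'][:,:,::-1]
cv2.imwrite('pics/s3.png',np.hstack([cv2.resize(p[230:340,230:350],(400,367),interpolation=cv2.INTER_CUBIC),cv2.resize(q[165:230,300:370],(395,367),interpolation=cv2.INTER_CUBIC)]))"
```

```text
t: 14.85
ee_pos: [0.6265, -0.1355, 0.0795]
ee_rot: [-2.037, -2.181, -0.22]
force: [-0.3, -0.8, -0.2]
grip_width: 0.0156
grasp_force: 30.0
t: 15.1
ee_pos: [0.6258, -0.1254, 0.0795]
ee_rot: [-2.036, -2.182, -0.221]
force: [-0.2, -0.6, -0.5]
grip_width: 0.0157
grasp_force: 30.0
t 15.10 ee [ 0.6258 -0.1254  0.0795] shift [-0.0805 -0.0004 -0.0149] turn [ 0.005  -0.0005  0.0034] shift after turn [-0.0805 -0.0002 -0.0149] F [-0.2 -0.6 -0.5] w 0.0157 g 30.0
[[-0.068, 0.998, -0.009], [0.976, 0.069, 0.208], [0.208, 0.006, -0.978]]
```

View pics/s3.png

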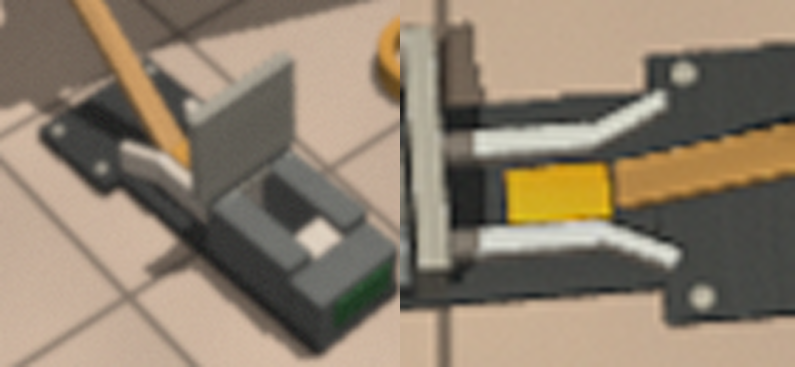

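Right half (top view): the bar at (507-612, 167-222) is inside the channel with the stick square behind it. Carry on.

```bash
python3 -m inch '[{"dx":0.0098,"dy":0,"dz":0.0021,"rx":0,"ry":0,"rz":0,"gripper":1},{"dx":0.0098,"dy":0,"dz":0.0021,"rx":0,"ry":0,"rz":0,"gripper":1},{"dx":0.0098,"dy":0,"dz":0.0021,"rx":0,"ry":0,"rz":0,"gripper":1},{"dx":0.0098,"dy":0,"dz":0.0021,"rx":0,"ry":0,"rz":0,"gripper":1},{"dx":0.0098,"dy":0,"dz":0.0021,"rx":0,"ry":0,"rz":0,"gripper":1},{"dx":0.0098,"dy":0,"dz":0.0021,"rx":0,"ry":0,"rz":0,"gripper":1},{"dx":0.0059,"dy":0,"dz":0.0013,"rx":0,"ry":0,"rz":0,"gripper":1},{"dx":0,"dy":0,"dz":0,"rx":0,"ry":0,"rz":0,"gripper":1}]'
cat > w.py <<'E'
from h import *
to([.614-.0663*-.0924,.0485+.9978*-.0924,.079])
O=np.array([.614,.0485,0]);f=np.array([-.0663,.9978,0]);g=np.array([-.9978,-.0663,0])
for n in("top","scene"):
    p,d=grab_frame(n);P=cloud(n,d);np.savez(f"pics/{n}1.npz",p=p,d=d)
    C=np.stack([(P-O)@f,(P-O)@g,P[...,2]],-1);h=cv2.cvtColor(p,cv2.COLOR_RGB2HSV)
    b=C[(C[...,0]>-.06)&(C[...,0]<.06)&(abs(C[...,1])<.02)&(C[...,2]>.015)&(C[...,2]<.04)&(h[...,1]>110)]
    if len(b)>3: print(n,len(b),b.min(0).round(4),b.max(0).round(4),np.median(b,0).round(4))
E
python3 w.py
```

```text
t: 16.2
ee_pos: [0.6214, -0.0597, 0.0794]
ee_rot: [-2.036, -2.182, -0.221]
force: [-0.2, -0.2, -0.6]
grip_width: 0.016
grasp_force: 30.0
t 16.20 ee [ 0.6214 -0.0597  0.0794] shift [ 0.0156 -0.0002  0.0038] F [-0.2 -0.2 -0.6] w 0.016 g 30.0
top 147 [-0.0228 -0.0084  0.0254] [0.0379 0.008  0.0399] [0.0201 0.0005 0.0306]
scene 65 [ 0.0015 -0.0004  0.0258] [0.0403 0.0118 0.0333] [0.0223 0.0056 0.0297]
```

```bash
python3 -m inch '[{"dx":0.0049,"dy":0,"dz":0.001,"rx":0,"ry":0,"rz":0,"gripper":1},{"dx":0.0039,"dy":0,"dz":0.0008,"rx":0,"ry":0,"rz":0,"gripper":1},{"dx":0.002,"dy":0,"dz":0.0004,"rx":0,"ry":0,"rz":0,"gripper":1},{"dx":0,"dy":0,"dz":0,"rx":0,"ry":0,"rz":0,"gripper":1}]'; for i in 1; do python3 -m inch '[{"dx":0.0015,"dy":0,"dz":0.0003,"rx":0,"ry":0,"rz":0,"gripper":1},{"dx":0,"dy":0,"dz":0,"rx":0,"ry":0,"rz":0,"gripper":1}]';python3 -m inch '[{"dx":0.0015,"dy":0,"dz":0.0003,"rx":0,"ry":0,"rz":0,"gripper":1},{"dx":0,"dy":0,"dz":0,"rx":0,"ry":0,"rz":0,"gripper":1}]'; done | grep -E "force|ee_pos"; python3 w.py
```

```text
t: 16.8
ee_pos: [0.6206, -0.0489, 0.0794]
ee_rot: [-2.036, -2.181, -0.221]
force: [-0.1, 0.1, -0.3]
grip_width: 0.0159
grasp_force: 30.0
ee_pos: [0.6206, -0.0476, 0.0795]
force: [0.1, -0.8, 0.6]
grasp_force: 30.0
ee_pos: [0.6204, -0.046, 0.0795]
force: [0.5, -0.7, -0.1]
grasp_force: 30.0
t 17.30 ee [ 0.6204 -0.046   0.0795] shift [ 0.0022 -0.0002  0.001 ] F [ 0.5 -0.7 -0.1] w 0.0155 g 30.0
top 170 [-0.0131 -0.0095  0.0214] [0.0511 0.0079 0.0396] [ 0.031  -0.0002  0.0302]
scene 56 [ 0.0042 -0.0003  0.0181] [0.0411 0.0126 0.0373] [0.0244 0.0046 0.0297]
```

Front at about 51 mm and no stop force yet. Continue in 1 mm steps.

```bash
for i in 1; do python3 -m inch '[{"dx":0.001,"dy":0,"dz":0.0002,"rx":0,"ry":0,"rz":0,"gripper":1},{"dx":0,"dy":0,"dz":0,"rx":0,"ry":0,"rz":0,"gripper":1}]';python3 -m inch '[{"dx":0.001,"dy":0,"dz":0.0002,"rx":0,"ry":0,"rz":0,"gripper":1},{"dx":0,"dy":0,"dz":0,"rx":0,"ry":0,"rz":0,"gripper":1}]';python3 -m inch '[{"dx":0.001,"dy":0,"dz":0.0002,"rx":0,"ry":0,"rz":0,"gripper":1},{"dx":0,"dy":0,"dz":0,"rx":0,"ry":0,"rz":0,"gripper":1}]'; done | grep -E "force|ee_pos"; python3 w.py
```

```text
ee_pos: [0.6204, -0.045, 0.0795]
force: [0.2, -0.3, 0.3]
grasp_force: 30.0
ee_pos: [0.6203, -0.044, 0.0795]
force: [0.0, 0.2, -0.4]
grasp_force: 30.0
ee_pos: [0.6202, -0.0431, 0.0796]
force: [-0.2, -1.8, -1.0]
grasp_force: 30.0
t 18.15 ee [ 0.6202 -0.0431  0.0796] shift [-0.0007 -0.0002  0.0004] F [-0.2 -1.8 -1. ] w 0.0155 g 30.0
top 177 [-0.0131 -0.0082  0.0158] [0.0528 0.008  0.0398] [ 0.0313 -0.      0.03  ]
scene 58 [-0.0002 -0.0013  0.0171] [0.0399 0.0128 0.0395] [0.024  0.0051 0.0293]
```

```bash
python3 -m inch '[{"dx":0.001,"dy":0,"dz":0.0002,"rx":0,"ry":0,"rz":0,"gripper":1},{"dx":0,"dy":0,"dz":0,"rx":0,"ry":0,"rz":0,"gripper":1}]' | grep -E "force|ee_pos"
```

```text
ee_pos: [0.6203, -0.0424, 0.0798]
force: [0.4, -5.5, 2.3]
grasp_force: 30.0
```

```bash
python3 -m inch '[{"dx":0.001,"dy":0,"dz":0.0002,"rx":0,"ry":0,"rz":0,"gripper":1},{"dx":0,"dy":0,"dz":0,"rx":0,"ry":0,"rz":0,"gripper":1}]' | grep -E "force|ee_pos"
```

```text
ee_pos: [0.6204, -0.042, 0.0801]
force: [-0.9, -8.6, 4.5]
grasp_force: 30.0
```

The force rose to 8.6 N against the stop, so the bar is home. Withdraw, lift and level the tool.

```bash
python3 -m inch '[{"dx":-0.0147,"dy":0,"dz":-0.0031,"rx":0,"ry":0,"rz":0,"gripper":1},{"dx":-0.0293,"dy":0,"dz":-0.0063,"rx":0,"ry":0,"rz":0,"gripper":1},{"dx":-0.0293,"dy":0,"dz":-0.0063,"rx":0,"ry":0,"rz":0,"gripper":1},{"dx":-0.0293,"dy":0,"dz":-0.0063,"rx":0,"ry":0,"rz":0,"gripper":1},{"dx":0.0096,"dy":0,"dz":-0.045,"rx":0,"ry":0,"rz":0,"gripper":1},{"dx":0.0096,"dy":0,"dz":-0.045,"rx":0,"ry":0,"rz":0,"gripper":1},{"dx":0.0096,"dy":0,"dz":-0.045,"rx":0,"ry":-0.105,"rz":0,"gripper":1},{"dx":0.005,"dy":0,"dz":-0.05,"rx":0,"ry":-0.105,"rz":0,"gripper":1}]';python3 -m inch '[{"dx":0,"dy":0,"dz":0,"rx":0,"ry":0,"rz":0,"gripper":1}]' >/dev/null; python3 w.py; python3 -c "
from h import *
to([.4963,.2338,.2625],81.7)"
```

```text
t: 19.75
ee_pos: [0.6258, -0.1468, 0.2691]
ee_rot: [2.142, 2.29, 0.003]
force: [-1.5, 0.1, -0.6]
grip_width: 0.0157
grasp_force: 30.0
t 19.88 ee [ 0.6272 -0.1453  0.2729] shift [ 0.1025 -0.0023  0.1936] F [ 0.  -0.4 -1.6] w 0.0155 g 30.0
top 148 [ 0.0177 -0.0086  0.0194] [0.0528 0.008  0.0374] [ 0.0352 -0.      0.0303]
scene 39 [ 0.0108 -0.      0.0172] [0.0402 0.0123 0.0333] [0.029  0.0057 0.0296]
t 19.98 ee [ 0.6261 -0.1459  0.2676] shift [ 0.3877 -0.1036  0.0048] turn [ 0.0054 -0.0013  0.2133] shift after turn [ 0.3569 -0.1833  0.0051] F [-0.8  0.2 -1.6] w 0.0157 g 30.0
```

Bar spans cell x 17.7-52.8 mm, so it is home. Carry the stick back above the rack.

```bash
python3 -m inch '[{"dx":0,"dy":0,"dz":0,"rx":0.0025,"ry":0,"rz":0.107,"gripper":1},{"dx":0,"dy":0,"dz":0,"rx":0.0025,"ry":0,"rz":0.107,"gripper":1},{"dx":0.04,"dy":-0.02,"dz":0,"rx":0,"ry":0,"rz":0,"gripper":1},{"dx":0.05,"dy":-0.025,"dz":0,"rx":0,"ry":0,"rz":0,"gripper":1},{"dx":0.05,"dy":-0.025,"dz":0,"rx":0,"ry":0,"rz":0,"gripper":1},{"dx":0.05,"dy":-0.025,"dz":0,"rx":0,"ry":0,"rz":0,"gripper":1},{"dx":0.05,"dy":-0.025,"dz":0,"rx":0,"ry":0,"rz":0,"gripper":1},{"dx":0.05,"dy":-0.025,"dz":0,"rx":0,"ry":0,"rz":0,"gripper":1}]';python3 -m inch '[{"dx":0.04,"dy":-0.023,"dz":0.003,"rx":0,"ry":0,"rz":0,"gripper":1},{"dx":0.027,"dy":-0.015,"dz":0.002,"rx":0,"ry":0,"rz":0,"gripper":1},{"dx":0,"dy":0,"dz":0,"rx":0,"ry":0,"rz":0,"gripper":1},{"dx":0,"dy":0,"dz":0,"rx":0,"ry":0,"rz":0,"gripper":1}]'
cat > s.py <<'E'
from h import *
to([.4963,.2338,.2625],81.7)
o=get_obs();T=R.from_rotvec(o['ee_rot']);e=np.array(o['ee_pos'])
for n in("scene","top"):
    p,d=grab_frame(n);P=cloud(n,d).reshape(-1,3);q=T.inv().apply(P-e)
    s=q[(q[:,0]>.02)&(q[:,0]<.14)&(abs(q[:,1])<.03)&(q[:,2]>-.03)&(q[:,2]<.12)&(P[:,2]>.16)]
    if len(s)>10:
        m=s.mean(0);vt=np.linalg.svd(s-m,full_matrices=False)[2];print(n,len(s),m.round(4),vt[0].round(3),s.min(0).round(4),s.max(0).round(4))
E
python3 s.py
```

```text
t: 20.98
ee_pos: [0.5239, 0.163, 0.2659]
ee_rot: [-2.377, -2.051, 0.003]
force: [-0.3, 0.6, -0.7]
grip_width: 0.0154
grasp_force: 30.0
t: 21.48
ee_pos: [0.4973, 0.233, 0.2618]
ee_rot: [-2.378, -2.052, 0.002]
force: [0.5, 0.1, -0.5]
grip_width: 0.0158
grasp_force: 30.0
t 21.48 ee [0.4973 0.233  0.2618] shift [ 0.0006 -0.0011 -0.0007] turn [-0.0012  0.0005 -0.0018] shift after turn [ 0.0006 -0.0011 -0.0007] F [ 0.5  0.1 -0.5] w 0.0158 g 30.0
scene 855 [0.0581 0.004  0.0235] [0.572 0.006 0.82 ] [ 0.02   -0.0074 -0.0298] [0.0972 0.0116 0.083 ]
```

```bash
python3 -m inch '[{"dx":0.001,"dy":-0.001,"dz":0.04,"rx":0,"ry":0,"rz":0,"gripper":1},{"dx":0,"dy":0,"dz":0.04,"rx":0,"ry":0,"rz":0,"gripper":1},{"dx":0,"dy":0,"dz":0.04,"rx":0,"ry":0,"rz":0,"gripper":1},{"dx":0,"dy":0,"dz":0.02,"rx":0,"ry":0,"rz":0,"gripper":1},{"dx":0,"dy":0,"dz":0.01,"rx":0,"ry":0,"rz":0,"gripper":1},{"dx":0,"dy":0,"dz":0.005,"rx":0,"ry":0,"rz":0,"gripper":1},{"dx":0,"dy":0,"dz":0,"rx":0,"ry":0,"rz":0,"gripper":1}]';python3 -m inch '[{"dx":0,"dy":0,"dz":0.003,"rx":0,"ry":0,"rz":0,"gripper":1},{"dx":0,"dy":0,"dz":0,"rx":0,"ry":0,"rz":0,"gripper":1}]'
```

```text
t: 22.45
ee_pos: [0.4967, 0.2352, 0.1088]
ee_rot: [2.377, 2.053, 0.002]
force: [0.4, -0.1, -0.6]
grip_width: 0.016
grasp_force: 30.0
t: 22.7
ee_pos: [0.4964, 0.2351, 0.1052]
ee_rot: [2.377, 2.053, 0.001]
force: [0.2, 0.7, -1.0]
grip_width: 0.0158
grasp_force: 30.0
```

```bash
python3 -m inch '[{"dx":0,"dy":0,"dz":0.0015,"rx":0,"ry":0,"rz":0,"gripper":1},{"dx":0,"dy":0,"dz":0,"rx":0,"ry":0,"rz":0,"gripper":1}]';python3 -m inch '[{"dx":0,"dy":0,"dz":0.001,"rx":0,"ry":0,"rz":0,"gripper":1},{"dx":0,"dy":0,"dz":0,"rx":0,"ry":0,"rz":0,"gripper":1}]'
```

```text
t: 22.95
ee_pos: [0.4964, 0.2351, 0.1035]
ee_rot: [2.377, 2.053, 0.001]
force: [0.7, 0.1, 0.2]
grip_width: 0.0158
grasp_force: 30.0
t: 23.2
ee_pos: [0.4966, 0.2349, 0.1033]
ee_rot: [2.377, 2.053, 0.002]
force: [-2.0, -3.3, 7.3]
grip_width: 0.0157
grasp_force: 30.0
```

Seated on the ledge (7 N). Release and rise.

```bash
python3 -m inch '[{"dx":0,"dy":0,"dz":-0.0005,"rx":0,"ry":0,"rz":0,"gripper":0.5},{"dx":0,"dy":0,"dz":0,"rx":0,"ry":0,"rz":0,"gripper":0},{"dx":0,"dy":0,"dz":0,"rx":0,"ry":0,"rz":0,"gripper":-0.3},{"dx":0,"dy":0,"dz":-0.03,"rx":0,"ry":0,"rz":0,"gripper":-0.3},{"dx":0,"dy":0,"dz":-0.04,"rx":0,"ry":0,"rz":0,"gripper":-0.3},{"dx":0,"dy":0,"dz":-0.05,"rx":0,"ry":0,"rz":0,"gripper":-0.3},{"dx":0,"dy":0,"dz":-0.05,"rx":0,"ry":0,"rz":0,"gripper":0},{"dx":0,"dy":0,"dz":0,"rx":0,"ry":0,"rz":-0.105,"gripper":1}]'; python3 -m inch '[{"dx":0,"dy":0,"dz":0,"rx":0,"ry":0,"rz":-0.106,"gripper":1},{"dx":-0.04,"dy":0.02,"dz":0,"rx":0,"ry":0,"rz":0,"gripper":1},{"dx":-0.05,"dy":0.025,"dz":0,"rx":0,"ry":0,"rz":0,"gripper":1},{"dx":-0.05,"dy":0.025,"dz":0,"rx":0,"ry":0,"rz":0,"gripper":1},{"dx":-0.05,"dy":0.02,"dz":0,"rx":0,"ry":0,"rz":0,"gripper":1},{"dx":-0.05,"dy":0.01,"dz":0,"rx":0,"ry":0,"rz":0,"gripper":1},{"dx":0,"dy":0,"dz":0,"rx":0,"ry":0,"rz":0,"gripper":1}]'
cat > c.py <<'E'
from h import *
O=np.array([.614,.0485,0]);f=np.array([-.0663,.9978,0]);g=np.array([-.9978,-.0663,0])
o=get_obs();e=np.array(o["ee_pos"]);print("ee cell",(e-O)@f,(e-O)@g,e[2],"F",np.round(o["force"],1),"t",o["t"])
to([.619,-.02,.12],93.8)
for n in("top","scene"):
    p,d=grab_frame(n);P=cloud(n,d);np.savez(f"pics/{n}1.npz",p=p,d=d);C=np.stack([(P-O)@f,(P-O)@g,P[...,2]],-1)
    for z0 in(.062,.08,.1,.115,.127):
        b=C[(abs(C[...,0])<.07)&(abs(C[...,1])<.035)&(C[...,2]>z0)&(C[...,2]<z0+.012)]
        if len(b)>5: print(n,z0,len(b),np.percentile(b[:,0],[5,50,95]).round(4))
    c=P[(P[...,2]>.135)&(P[...,2]<.21)&(np.abs(P[...,0]-.5)<.06)&(np.abs(P[...,1]-.25)<.1)]
    if len(c)>20: m=c.mean(0);vt=np.linalg.svd(c-m)[2] if 0 else np.linalg.svd(c-m,full_matrices=False)[2];print(n,"stick",len(c),m.round(4),vt[0].round(3),c.min(0).round(4),c.max(0).round(4))
E
python3 c.py
```

```text
t: 24.2
ee_pos: [0.4972, 0.2355, 0.2774]
ee_rot: [2.263, 2.176, 0.01]
force: [0.7, -0.6, -0.6]
grip_width: 0.0451
grasp_force: 0.0
t: 25.08
ee_pos: [0.6121, -0.0009, 0.2723]
ee_rot: [-2.152, -2.289, 0.001]
force: [-0.4, 0.0, 0.1]
grip_width: 0.0003
grasp_force: 0.0
ee cell -0.04912121789591586 0.005165901291834883 0.2722879824808303 F [-0.4  0.   0.1] t 25.075
t 25.07 ee [ 0.6121 -0.0009  0.2723] shift [-0.0195  0.0058  0.1523] turn [-0.0004  0.0001 -0.0049] shift after turn [-0.0196  0.0056  0.1523] F [-0.4  0.   0.1] w 0.0003 g 0.0
top 0.062 28 [0.0055 0.007  0.0202]
top 0.08 6 [0.0048 0.0049 0.0051]
top 0.1 7 [0.004  0.0042 0.0044]
top 0.115 6 [0.0012 0.0037 0.0038]
top 0.127 213 [-0.0061 -0.0015  0.003 ]
top stick 223 [0.4951 0.2274 0.1702] [-0.088 -0.634  0.768] [0.4849 0.2044 0.1354] [0.5057 0.2555 0.1942]
scene 0.062 118 [0.0038 0.0056 0.0079]
scene 0.08 104 [0.003  0.0049 0.0065]
scene 0.1 124 [0.0027 0.0043 0.0062]
scene 0.115 116 [0.002  0.0039 0.0055]
scene 0.127 171 [-0.0058  0.0001  0.0044]
scene stick 384 [0.4998 0.2317 0.1635] [ 0.092  0.591 -0.801] [0.4874 0.2048 0.1351] [0.5093 0.2556 0.1919]
```

The stick is back where it was: its measured position matches the original within 1 mm. The cover stands at about 1.60 rad. With fingers shut, go down on the channel side of it.

```bash
python3 -m inch '[{"dx":0,"dy":0.005,"dz":0.03,"rx":0,"ry":0,"rz":-0.005,"gripper":1},{"dx":0,"dy":0,"dz":0.04,"rx":0,"ry":0,"rz":0,"gripper":1},{"dx":0,"dy":0,"dz":0.04,"rx":0,"ry":0,"rz":0,"gripper":1},{"dx":0,"dy":0,"dz":0.04,"rx":0,"ry":0,"rz":0,"gripper":1},{"dx":0,"dy":0,"dz":0.03,"rx":0,"ry":0,"rz":0,"gripper":1},{"dx":0.015,"dy":0,"dz":0.002,"rx":0,"ry":0,"rz":0,"gripper":1},{"dx":0.006,"dy":0,"dz":0,"rx":0,"ry":0,"rz":0,"gripper":1},{"dx":0,"dy":0,"dz":0,"rx":0,"ry":0,"rz":0,"gripper":1}]'; python3 c.py|grep -v stick;  python3 -c "
import cv2,numpy as np
p=np.load('pics/scene1.npz')['p'][:,:,::-1];cv2.imwrite('pics/s4.png',cv2.resize(p[180:340,200:400],(750,600),interpolation=cv2.INTER_CUBIC))"
```

```text
t: 26.18
ee_pos: [0.6159, 0.0244, 0.0928]
ee_rot: [2.14, 2.298, 0.003]
force: [0.1, -0.5, -1.0]
grip_width: 0.0004
grasp_force: 0.0
ee cell -0.024190671121085753 -0.00027857958049841235 0.09284705828932463 F [ 0.1 -0.5 -1. ] t 26.175
t 26.18 ee [0.6159 0.0244 0.0928] shift [-0.0445  0.     -0.0272] turn [ 0.003  -0.0001  0.0049] shift after turn [-0.0445  0.0002 -0.0272] F [ 0.1 -0.5 -1. ] w 0.0004 g 0.0
top 0.062 6 [0.0144 0.0274 0.0371]
scene 0.062 115 [0.0039 0.0054 0.0081]
scene 0.08 107 [0.0026 0.005  0.0069]
scene 0.1 116 [0.0027 0.0041 0.0058]
scene 0.115 122 [-0.0144  0.0036  0.0053]
scene 0.127 237 [-0.018  -0.0019  0.0044]
```

View pics/s4.png

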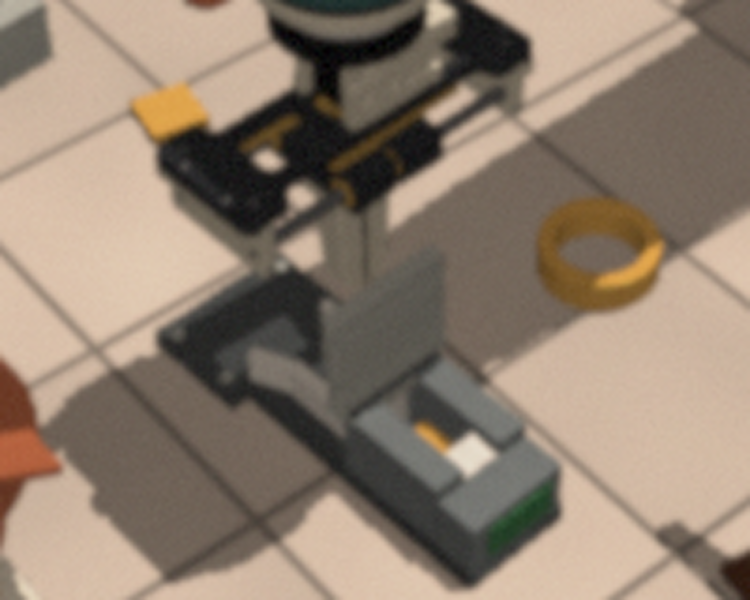

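The shut fingers at (350,260) stand behind the cover's upper edge, and the bar shows in the bay at (432,437) against the white stop. Start the slow arc.

```bash
python3 -m inch '[{"dx":0.003,"dy":0,"dz":0.003,"rx":-0,"ry":0,"rz":0,"gripper":1},{"dx":0.002,"dy":0,"dz":0.001,"rx":0,"ry":0,"rz":0,"gripper":1},{"dx":0.002,"dy":0,"dz":0,"rx":0,"ry":0,"rz":0,"gripper":1},{"dx":0.002,"dy":0,"dz":0,"rx":0,"ry":0,"rz":0,"gripper":1},{"dx":0.003,"dy":0,"dz":-0.0003,"rx":0,"ry":0,"rz":0,"gripper":1},{"dx":0.003,"dy":0,"dz":-0.0002,"rx":0,"ry":0,"rz":0,"gripper":1},{"dx":0.003,"dy":0,"dz":0,"rx":0,"ry":0,"rz":0,"gripper":1},{"dx":0.003,"dy":0,"dz":0.0001,"rx":0,"ry":0,"rz":0,"gripper":1}]'; python3 c.py|grep -v stick
```

```text
t: 27.28
ee_pos: [0.614, 0.0442, 0.0879]
ee_rot: [2.142, 2.297, 0.001]
force: [-0.9, -5.0, 5.7]
grip_width: 0.0006
grasp_force: 2.5
ee cell -0.004255467777182113 0.0003158848998623953 0.08794472835415663 F [-0.9 -5.   5.7] t 27.275
t 27.27 ee [0.614  0.0442 0.0879] shift [-0.0644  0.0006 -0.032 ] turn [0.0013 0.0002 0.0034] shift after turn [-0.0644  0.0008 -0.0321] F [-0.9 -5.   5.7] w 0.0006 g 2.5
top 0.062 21 [-0.0026  0.0432  0.0616]
top 0.08 7 [-0.0007 -0.0003  0.0011]
top 0.127 7 [0.0077 0.0095 0.0125]
scene 0.062 75 [0.0063 0.0079 0.0095]
scene 0.08 75 [0.0097 0.011  0.0124]
scene 0.1 85 [0.0127 0.0145 0.0158]
scene 0.115 84 [0.0155 0.017  0.0193]
scene 0.127 239 [-0.0009  0.0122  0.0191]
```

```bash
python3 -m inch '[{"dx":0.003,"dy":0,"dz":0.0001,"rx":0,"ry":0,"rz":0,"gripper":1},{"dx":0.003,"dy":0,"dz":0.0002,"rx":0,"ry":0,"rz":0,"gripper":1},{"dx":0.003,"dy":0,"dz":0.0004,"rx":0,"ry":0,"rz":0,"gripper":1},{"dx":0.003,"dy":0,"dz":0.0005,"rx":0,"ry":0,"rz":0,"gripper":1},{"dx":0.003,"dy":0,"dz":0.0007,"rx":0,"ry":0,"rz":0,"gripper":1},{"dx":0.0029,"dy":0,"dz":0.0008,"rx":0,"ry":0,"rz":0,"gripper":1},{"dx":0.0029,"dy":0,"dz":0.001,"rx":0,"ry":0,"rz":0,"gripper":1},{"dx":0.0028,"dy":0,"dz":0.0011,"rx":0,"ry":0,"rz":0,"gripper":1}]'; python3 -m inch '[{"dx":0.0028,"dy":0,"dz":0.0013,"rx":0,"ry":0,"rz":0,"gripper":1},{"dx":0.0027,"dy":0,"dz":0.0014,"rx":0,"ry":0,"rz":0,"gripper":1},{"dx":0.0026,"dy":0,"dz":0.0015,"rx":0,"ry":0,"rz":0,"gripper":1},{"dx":0.0025,"dy":0,"dz":0.0017,"rx":0,"ry":0,"rz":0,"gripper":1}]'; python3 c.py|grep -v stick
```

```text
t: 28.38
ee_pos: [0.6122, 0.0681, 0.0826]
ee_rot: [2.142, 2.297, 0.001]
force: [2.2, -0.3, 4.4]
grip_width: 0.0005
grasp_force: 1.9
t: 28.88
ee_pos: [0.6114, 0.0786, 0.0766]
ee_rot: [2.142, 2.298, 0.001]
force: [2.1, -0.8, 3.2]
grip_width: 0.0002
grasp_force: 1.5
ee cell 0.03022863577936813 0.0006246468269530765 0.076593485592097 F [ 2.1 -0.8  3.2] t 28.875
t 28.88 ee [0.6114 0.0786 0.0766] shift [-0.0989  0.0007 -0.0434] turn [ 0.0006 -0.0003  0.0036] shift after turn [-0.0989  0.0011 -0.0434] F [ 2.1 -0.8  3.2] w 0.0002 g 1.5
top 0.062 20 [-0.001   0.0002  0.0016]
top 0.08 13 [0.0162 0.0219 0.0261]
top 0.1 16 [0.0336 0.0386 0.0452]
scene 0.062 27 [-0.0001  0.0044  0.0084]
scene 0.08 37 [0.015  0.0202 0.0251]
scene 0.1 124 [0.0365 0.0453 0.0585]
scene 0.115 119 [0.0299 0.0421 0.055 ]
scene 0.127 74 [0.026  0.0401 0.0424]
```

```bash
python3 -m inch '[{"dx":0.0025,"dy":0,"dz":0.0018,"rx":0,"ry":0,"rz":0,"gripper":1},{"dx":0.0024,"dy":0,"dz":0.0019,"rx":0,"ry":0,"rz":0,"gripper":1},{"dx":0.0023,"dy":0,"dz":0.002,"rx":0,"ry":0,"rz":0,"gripper":1},{"dx":0.0022,"dy":0,"dz":0.0021,"rx":0,"ry":0,"rz":0,"gripper":1},{"dx":0.0021,"dy":0,"dz":0.0022,"rx":0,"ry":0,"rz":0,"gripper":1},{"dx":0.0019,"dy":0,"dz":0.0023,"rx":0,"ry":0,"rz":0,"gripper":1},{"dx":0.0018,"dy":0,"dz":0.0024,"rx":0,"ry":0,"rz":0,"gripper":1},{"dx":0.0017,"dy":0,"dz":0.0025,"rx":0,"ry":0,"rz":0,"gripper":1}]'; python3 -m inch '[{"dx":0.0016,"dy":0,"dz":0.0026,"rx":0,"ry":0,"rz":0,"gripper":1},{"dx":0.0014,"dy":0,"dz":0.0027,"rx":0,"ry":0,"rz":0,"gripper":1},{"dx":0.0013,"dy":0,"dz":0.0027,"rx":0,"ry":0,"rz":0,"gripper":1},{"dx":0.0012,"dy":0,"dz":0.0028,"rx":0,"ry":0,"rz":0,"gripper":1}]'; python3 c.py|grep -v stick
```

```text
t: 29.98
ee_pos: [0.6102, 0.0954, 0.0594]
ee_rot: [2.142, 2.298, 0.001]
force: [0.2, -1.8, 1.1]
grip_width: 0.0004
grasp_force: 0.9
t: 30.48
ee_pos: [0.6099, 0.1009, 0.0486]
ee_rot: [2.142, 2.297, 0.001]
force: [-0.0, -1.7, 0.5]
grip_width: 0.0005
grasp_force: 0.8
ee cell 0.05252818766794544 0.0006241372382490183 0.0485926996562292 F [-0.  -1.7  0.5] t 30.475
t 30.48 ee [0.6099 0.1009 0.0486] shift [-0.1212  0.0007 -0.0714] turn [ 0.0008 -0.0002  0.0036] shift after turn [-0.1212  0.0011 -0.0714] F [-0.  -1.7  0.5] w 0.0005 g 0.8
top 0.062 197 [0.008  0.0147 0.0258]
scene 0.062 126 [0.0067 0.0312 0.0519]
scene 0.08 46 [0.0556 0.0625 0.0665]
scene 0.1 70 [0.0482 0.0625 0.0643]
scene 0.115 55 [0.0545 0.0626 0.0644]
scene 0.127 25 [0.0482 0.0625 0.0645]
```

```bash
python3 -m inch '[{"dx":0.001,"dy":0,"dz":0.0025,"rx":0,"ry":0,"rz":0,"gripper":1},{"dx":0.001,"dy":0,"dz":0.002,"rx":0,"ry":0,"rz":0,"gripper":1},{"dx":0.001,"dy":0,"dz":0.002,"rx":0,"ry":0,"rz":0,"gripper":1},{"dx":0,"dy":0,"dz":0.0015,"rx":0,"ry":0,"rz":0,"gripper":1}]'; python3 -m inch '[{"dx":0,"dy":0,"dz":0.001,"rx":0,"ry":0,"rz":0,"gripper":1},{"dx":0,"dy":0,"dz":0,"rx":0,"ry":0,"rz":0,"gripper":1}]'; python3 c.py|grep -E "062|0.08"
```

```text
t: 31.08
ee_pos: [0.6097, 0.104, 0.0407]
ee_rot: [2.142, 2.298, 0.002]
force: [0.3, 2.5, 1.3]
grip_width: 0.0005
grasp_force: 0.9
t: 31.32
ee_pos: [0.6096, 0.1038, 0.0396]
ee_rot: [2.142, 2.298, 0.001]
force: [0.2, -0.3, -0.0]
grip_width: 0.0005
grasp_force: 0.1
t 31.32 ee [0.6096 0.1038 0.0396] shift [-0.1241  0.0008 -0.0804] turn [ 0.0005 -0.0002  0.0036] shift after turn [-0.1241  0.0012 -0.0804] F [ 0.2 -0.3 -0. ] w 0.0005 g 0.1
top 0.062 199 [0.0117 0.0189 0.0606]
top stick 223 [0.495  0.2274 0.1702] [-0.085 -0.635  0.768] [0.4848 0.2046 0.1353] [0.5055 0.2555 0.1929]
scene 0.062 336 [0.0126 0.0541 0.0688]
scene 0.08 68 [0.0516 0.065  0.067 ]
scene stick 386 [0.4997 0.2319 0.1633] [ 0.089  0.594 -0.799] [0.487  0.2054 0.1351] [0.5099 0.2577 0.1909]
```

```bash
for i in 1; do python3 -m inch '[{"dx":0,"dy":0,"dz":0.001,"rx":0,"ry":0,"rz":0,"gripper":1},{"dx":0,"dy":0,"dz":0,"rx":0,"ry":0,"rz":0,"gripper":1}]';python3 -m inch '[{"dx":0,"dy":0,"dz":0.001,"rx":0,"ry":0,"rz":0,"gripper":1},{"dx":0,"dy":0,"dz":0,"rx":0,"ry":0,"rz":0,"gripper":1}]'; python3 -m inch '[{"dx":0,"dy":0,"dz":0.001,"rx":0,"ry":0,"rz":0,"gripper":1},{"dx":0,"dy":0,"dz":0,"rx":0,"ry":0,"rz":0,"gripper":1}]';done | grep -E "^force|ee_pos"
```

```text
ee_pos: [0.6096, 0.1037, 0.0387]
force: [-0.1, 0.6, 0.6]
ee_pos: [0.6097, 0.1037, 0.0385]
force: [-5.2, 0.1, 9.7]
ee_pos: [0.6097, 0.1037, 0.0384]
force: [-9.1, -0.8, 18.2]
```

Hard contact with the tip at about z 68 mm, so the cover is shut. Lift clear and check.

```bash
python3 -m inch '[{"dx":0,"dy":0,"dz":-0.003,"rx":0,"ry":0,"rz":0,"gripper":1},{"dx":0,"dy":0,"dz":-0.03,"rx":0,"ry":0,"rz":0,"gripper":1},{"dx":-0.04,"dy":0,"dz":-0.05,"rx":0,"ry":0,"rz":0,"gripper":1},{"dx":-0.05,"dy":0,"dz":-0.05,"rx":0,"ry":0,"rz":0,"gripper":1},{"dx":-0.05,"dy":0,"dz":-0.03,"rx":0,"ry":0,"rz":0,"gripper":1},{"dx":-0.05,"dy":0,"dz":0,"rx":0,"ry":0,"rz":0,"gripper":1},{"dx":-0.05,"dy":0,"dz":0,"rx":0,"ry":0,"rz":0,"gripper":1},{"dx":0,"dy":0,"dz":0,"rx":0,"ry":0,"rz":0,"gripper":1}]'
python3 - <<'E'
from h import *
O=np.array([.614,.0485,0]);f=np.array([-.0663,.9978,0]);g=np.array([-.9978,-.0663,0])
for n in("top","scene"):
    p,d=grab_frame(n);P=cloud(n,d);C=np.stack([(P-O)@f,(P-O)@g,P[...,2]],-1)
    if n=="scene": cv2.imwrite("pics/end.png",p[:,:,::-1])
    b=C[(C[...,0]>.01)&(C[...,0]<.074)&(abs(C[...,1])<.035)&(C[...,2]>.055)&(C[...,2]<.1)]
    A=np.c_[b[:,:2],np.ones(len(b))];print(n,len(b),np.linalg.lstsq(A,b[:,2],rcond=None)[0].round(4),np.median(b[:,2]))
E
```

```text
t: 33.17
ee_pos: [0.6256, -0.1319, 0.1921]
ee_rot: [2.146, 2.294, -0.0]
force: [0.8, 0.6, 0.0]
grip_width: 0.0007
grasp_force: 0.0
top 1236 [ 0.0007 -0.0002  0.0681] 0.06816646282130587
scene 870 [ 0.0009 -0.0047  0.0675] 0.06755882459150922
```

View pics/end.png

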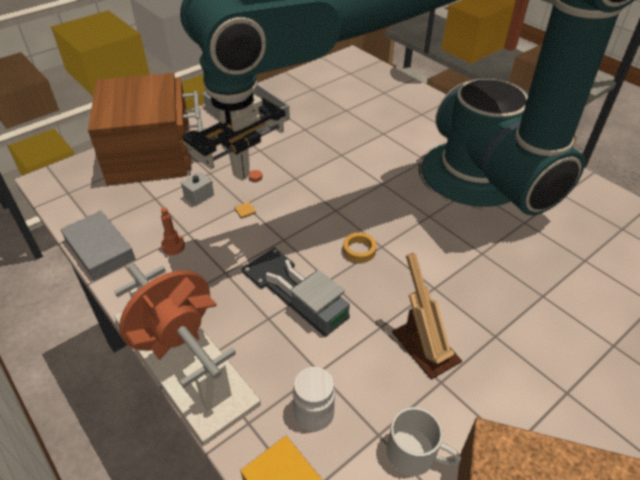

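The cover is flat at z 68 mm with slope of about 0.001, around (318,292). The stick is in its rack at (430,310), everything else stands where it was, and the arm is clear.

```bash
python3 -c "
from rig import job_done; print(job_done())"
```

```text
the job is handed in; nothing more can be done
None
```

The job is handed in: the bar is home against the end stop, the stick is back in its rack, and the cover was lowered over about 4 s until flat shut, all by 33 s of the 72 s limit.

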